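Set, load and start the tub sealer

TASK

Run this batch of dried apple tubs: on the steel tub sealer, lift the black setting knob out of its notch and drop it into the notch opposite the upright pointer fin, lay every lidded tub flat and lid up in the loading drawer, side by side and not stacked, and push the drawer fully shut. Only when the drawer is shut, push the roller lever of the limit switch over by hand until it clicks, then let it spring back; leave the jar and the bottle where they stand.

Things in the scene. Friction and masses are not known exactly. Their poses are not given: they have to be found in the camera images.
- setting_slide (a joint): position of the setting knob along its notched rail on top of the sealer (m): 0 in the parked notch, the one nearest the robot, where it starts; the other three notches are at 0.036, 0.072 and 0.108, each farther from the robot. It slides with about 1 N once lifted.
- setting_knob (a joint): lift of the setting knob (m): 0 fully down in a notch, 0.032 at its upper stop. Its cross pin (12 mm thick) stands in an 18 mm wide, 16 mm deep notch, so it must be lifted 20 to 28 mm to move along; a light spring (about 2 N) and its weight pull it down into a notch when let go within about 4 mm of it.
- knob_grip (a point): middle of the black round setting knob (upright cylinder 28 mm across, 42 mm tall), about 145 mm above the table when down. Site axes as the sealer's: -x to the drawer's side, y along the notched rail and toward the robot. Below the knob is a steel bracket (its top 21 mm below this point).
- pointer_foot (a point): foot of the pointer: an aluminium fin 41 mm tall, 22 mm long across the rail's direction and 7 mm thick standing on the sealer's top 50 mm behind the rail, opposite the wanted notch (never the parked one); the two other notches have only flat 5 mm tabs behind them. Axes as the sealer's (y along the rail): the knob is in the wanted notch when its y in this frame is 0.
- drawer (a joint): how far the loading drawer is out (m): 0 shut, 0.21 fully out; starts well out. Pushed in with about 2 to 4 N and stays where left.
- drawer_floor (a point): centre of the drawer's inner floor, 14 mm above the table. Inner space 189 mm along its x (sliding direction; -x is outward, the way it opens) by 210 mm along y, walls 50 mm high. The drawer slides out of the sealer, a steel box 220 deep x 260 wide x 88 mm tall, roughly across the robot's front from left to right.
- drawer_front (a point): middle of the outer face of the drawer's front panel (256 mm wide, upper edge 82 mm and lower edge 8 mm above the table; this point is 45 mm up). Push along the drawer's +x here to shut it.
- switch_lever (a joint): deflection of the limit switch's lever (rad): 0 at rest (upright), clicks at 0.55, hard stop at 0.9. A spring brings it back; about 2 N at the roller at first and 5 to 6 N at the click.
- switch_stand: stand of the limit switch: steel foot plate 90 x 80 x 8 mm with a grey housing 44 x 34 mm, up to 100 mm above the table; fixed. Origin at the centre of the underside; its +x is the way in which the lever is to be pushed (the lever turns about the stand's y axis, 83 mm up).
- roller (a point): middle of the white roller (24 mm across, 14 mm wide, axis along the stand's y) at the lever's upper end, 62 mm above the lever's pivot, 145 mm above the table at rest, 30 mm to the stand's -y side.
- tub1_mid (a point): centre of a lidded clear tub with dried apple rings, white lid, 80 (its x) x 50 (its y) x 45 mm tall (z up), about 160 g; two to four tubs are there (None if absent)
- tub2_mid (a point): centre of a lidded clear tub with dried apple rings, white lid, 80 (its x) x 50 (its y) x 45 mm tall (z up), about 160 g; two to four tubs are there (None if absent)
- tub3_mid (a point): centre of a lidded clear tub with dried apple rings, white lid, 80 (its x) x 50 (its y) x 45 mm tall (z up), about 160 g; two to four tubs are there (None if absent)
- tub4_mid (a point): centre of a lidded clear tub with dried apple rings, white lid, 80 (its x) x 50 (its y) x 45 mm tall (z up), about 160 g; two to four tubs are there (None if absent)
- jar: closed round jar, 60 mm across, 100 mm tall, among the tubs; origin at its underside; not to be disturbed
- spray: bottle 64 mm across, 190 mm tall, right of the tubs; origin at its underside; not to be disturbed
There are look-alikes about, which are no part of the job. What is shaped like the switch_stand but purple is not meant.

How it is judged:
By the outcome, as a careful person would: the job done as asked, in the order asked, and still so for the second after the job is handed in, with the robot touching nothing.
Of tub1, tub2, tub3, tub4 only 2 to 4 are there at a start; the rules pass over those that are not, and their reading is None.
At some moment in a run one of tub1, tub2, tub3, tub4 may be knocked a few centimetres aside while the robot is not near it.
Once in a run the grip may slacken for a moment while it holds something.
It also fails if it takes over 210 s, if anything falls off the work surface, if the arm or the gripper's body presses on something with over 40 N, if the wrist force passes 120 N, or if a joint passes its speed limit or range.

ROBOT

A 7-joint arm with a two-finger parallel gripper is mounted at the origin on the work surface. World frame = base frame: x ahead of the robot, y to its left, z up, the work surface at z = 0. Lengths are in m, angles in rad, forces in N, time in s.
With the tool pointing down it reaches from about 0.4 to 0.85 m from the base axis. Payload 6.9 kg.
Tool frame: the origin (TCP) lies midway between the tips of the shut fingers; the grasp point (between the pads) lies 19 mm behind it (ctrl.grip_point_offset is the distance from the TCP to the grasp point, in m); z points along the fingers, y is the direction in which the jaws open and shut (so a half turn about z gives the same grasp; the last joint's range is limited). The gripper opens to 85 mm and grips with 20 to 120 N. Pads are 22 mm wide; open, the fingers measure 114 mm over their backs; the gripper's body (76 mm by 85 mm) begins 54 mm behind the grasp point. The pads swing forward as they close: fully open they stand 13 mm farther back than shut.
Start: joints at [-1.206, 0.507, -0.238, 1.5, 0.126, 1.149, -0.155], TCP at [0.161, 0.604, 0.231] pointing down, gripper open.
Joint ranges: [-3.08, 3.08], [-0.24, 2.05], [-1.43, 1.35], [0, 2.5], [-1.52, 4.66], [0.17, 1.96], [-2.89, 2.89]. Speed limits (rad/s): [2.39, 2.39, 3.14, 3.14, 3.14, 3.14, 3.14].

INTERFACE

Orientations are given as a unit quaternion [w, x, y, z].
In Python, from rig import ctrl gives the robot as it stands.
- The arm moves only by the tool play_rows, never from a script. Its argument "targets" is a list that holds one entry, the list of rows, each a list of 5 numbers: the opening, from -1 (shut) to 1 (fully open), so that 0 is half open, then the shift along the world's x, y, z in m, then the turn about the world's z in rad. A call has 1 to 5 rows; each row is the pose to reach, as a shift and turn from the pose measured when the call began; what a row does not reach only later rows make up. A row lasts 1/8 s, in which the tool goes at most 62.5 mm and 10.7 degrees, less where a joint would pass 70% of its speed; a pose out of reach is approached as far as the arm can. A call with a gripper value outside its range is refused whole. The fingers move at their own pace and stop on an object; "newtons" is the grip in N (left out, the last holds). Time passes only in rows, so rows that repeat a pose let the fingers close. It gives the time, the measured TCP pose, the force and the opening at its end, in the units of the state.
- ctrl.sense(): the state, without advancing time (a new reading comes with each control period).
- ctrl.grab_frame(name): name is "scene" or "top" or "wrist"; returns (picture, depth): 384x512x3 uint8, blue, green, red; 384x512 float32, m along the optical axis (not along the pixel's ray), 0 where there is no reading.
- ctrl.camera_info(name): a dict with "K" (3x3 intrinsics, pixels), "dist_coeffs" ([k1, k2, p1, p2, k3] as OpenCV has them; the pictures are not rectified), "pose" (4x4, takes a point from camera to world coordinates); the wrist camera has in their place "tool_from_camera" (4x4, takes a point from camera to tool coordinates, whose origin is the TCP and whose axes are the flange's). Camera axes: x right, y down, z forward; pixel columns grow to the right and rows downward; lengths in m; the calibration is good to about 2 mm. A picture is of the moment at which its call begins: read the wrist's pose just before it. camera_info takes no time and is no camera call.
- ctrl.close_job(): hands the job in, once; it reports no verdict.
Trained networks look in the newest picture that a camera, given by its name, has taken for a name from the list of things; names that differ only in an ending like _2 or _b are one class to them, and where a whole thing is asked for, a point or a joint stands for the part that bears it (a point fixed in the world has none). Each returns a list of dicts, best first, with "confidence" (0 to 1); they miss things now and then, are a little off and sometimes report something else, mostly with a low value. They report only what shows in the picture. A call takes as long as a camera call. They do not tell look-alikes from the thing itself.
- ctrl.search_frame(camera, thing): "location" ([x, y, z] in m, in world coordinates, good to about 4 mm: the middle of the surface that is visible of it).
The state is a dict: "time_s": time; "joint_pos": joint angles; "joint_vel": joint speeds; "joint_efforts": joint torques, N m; "eef_pos": TCP position; "tcp_rot": TCP orientation; "ft_force": force on the tool from outside, world axes, zero at the start; "wrist_torque": the same for the moment, N m; "opening": finger opening in m.
Only numpy, scipy, OpenCV 4.12 (cv2) and the standard library are available. Lean on these libraries where they do the work, as an engineer would, in place of code of your own. Each camera call takes 0.05 s, during which the arm holds its last target.

## Working session

There is one attempt and no reset: what is moved stays moved. The work goes in short steps, Python scripts to look and compute and a tool call to move; the robot and the scene stay as the last step left them, time stands still between calls to the robot, and variables do not carry over. Pictures are saved under pics/ and viewed, and the job is handed in when it is done.

Besides the shell and the picture viewer there is one more tool, called as name([rows], argument=value, ...), one row to a line, values as JSON. play_rows: Moves the arm, as the interface text tells. Its arguments: {"type":"object","properties":{"targets":{"type":"array"},"newtons":{"type":"number"}},"required":["targets"]}

```bash
ls; mkdir -p pics
python3 - <<'E'
from rig import ctrl
import cv2,numpy as np
s=ctrl.sense(); print(s)
for n in ["scene","top","wrist"]:
    im,d=ctrl.grab_frame(n); cv2.imwrite(f"pics/a_{n}.png",im); np.save(f"pics/a_{n}.npy",d)
    print(n,ctrl.camera_info(n))
E
```

```text
pics
{'time_s': 0.0, 'joint_pos': array([-1.20551973,  0.50834581, -0.23752682,  1.50115505,  0.1257255 ,
        1.14891498, -0.15481765]), 'joint_vel': array([-0.00015669, -0.00031504,  0.00082902, -0.00013314, -0.0023062 ,
        0.00044167, -0.00085554]), 'joint_efforts': array([-9.56393596e-04, -6.20584488e+01, -2.18709156e+00, -2.49646425e+01,
        1.26957474e-02,  1.19291377e-02,  1.39037377e-05]), 'eef_pos': array([0.16049065, 0.60350594, 0.23041714]), 'tcp_rot': array([-8.89759879e-05,  1.29516171e-01,  9.91576888e-01, -9.10750340e-04]), 'ft_force': array([ 0.68712789, -0.04498182, -0.4059236 ]), 'wrist_torque': array([ 0.02196502,  0.00686376, -0.04605257]), 'opening': 0.08528297871854162}
scene {'K': array([[403.30733572,   0.        , 252.99600417],
       [  0.        , 403.30733572, 195.75443134],
       [  0.        ,   0.        ,   1.        ]]), 'dist_coeffs': array([-0.13770251,  0.        ,  0.        ,  0.        ,  0.        ]), 'pose': array([[-0.47414618,  0.5696483 , -0.67133167,  1.24920412],
       [ 0.88025237,  0.29070869, -0.37502564,  0.39985486],
 
[... 644 characters left out ...]
   [ 0.00000000e+00,  0.00000000e+00,  0.00000000e+00,
         1.00000000e+00]])}
wrist {'K': array([[338.04812041,   0.        , 251.98561493],
       [  0.        , 338.04812041, 193.68957332],
       [  0.        ,   0.        ,   1.        ]]), 'dist_coeffs': array([-0.08794739,  0.        ,  0.        ,  0.        ,  0.        ]), 'tool_from_camera': array([[-2.74344078e-04, -9.53589861e-01, -3.01108454e-01,
         7.72184295e-02],
       [ 9.99999444e-01, -5.68134922e-04,  8.88131078e-04,
        -4.28356044e-04],
       [-1.01798302e-03, -3.01108043e-01,  9.53589487e-01,
        -1.42542583e-01],
       [ 0.00000000e+00,  0.00000000e+00,  0.00000000e+00,
         1.00000000e+00]])}
```

View pics/a_scene.png

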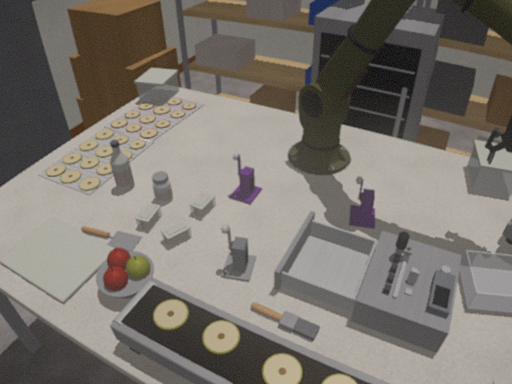

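View pics/a_top.png

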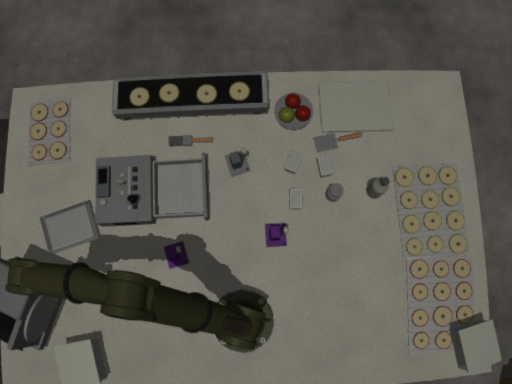

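```bash
cat > h.py <<'E'
from rig import ctrl
import cv2,numpy as np
def deproj(n,u,v,d):
    c=ctrl.camera_info(n); p=cv2.undistortPoints(np.array([[[u,v]]],float),c["K"],c["dist_coeffs"])[0,0]
    q=np.array([p[0]*d,p[1]*d,d,1]); return (campose(n)@q)[:3]
def campose(n,s=None):
    c=ctrl.camera_info(n)
    if "pose" in c: return c["pose"]
    from scipy.spatial.transform import Rotation as R
    s=s or ctrl.sense(); T=np.eye(4); w,x,y,z=s["tcp_rot"]; T[:3,:3]=R.from_quat([x,y,z,w]).as_matrix(); T[:3,3]=s["eef_pos"]
    return T@c["tool_from_camera"]
def proj(n,P,s=None):
    c=ctrl.camera_info(n); M=np.linalg.inv(campose(n,s)); P=np.atleast_2d(np.array(P,float))
    r,_=cv2.Rodrigues(M[:3,:3]); return cv2.projectPoints(P.reshape(-1,1,3),r,M[:3,3],c["K"],c["dist_coeffs"])[0].reshape(-1,2)
def cloud(n,d,s=None):
    c=ctrl.camera_info(n); H,W=d.shape; uv=np.stack(np.meshgrid(np.arange(W),np.arange(H)),-1).reshape(-1,1,2).astype(float)
    p=cv2.undistortPoints(uv,c["K"],c["dist_coeffs"]).reshape(H,W,2)
    q=np.dstack([p*d[...,None],d,np.ones_like(d)]); o=q@campose(n,s).T; o=o[...,:3].copy(); o[d<=0]=np.nan; return o
def rotm(s=None):
    from scipy.spatial.transform import Rotation as R
    s=s or ctrl.sense(); w,x,y,z=s["tcp_rot"]; return R.from_quat([x,y,z,w]).as_matrix()
E
python3 - <<'E'
from h import *
for n in ["top","scene"]:
  ctrl.grab_frame(n)
  for t in ["setting_knob","knob_grip","pointer_foot","drawer","drawer_floor","drawer_front","switch_stand","roller","tub1_mid","jar","spray"]:
    for r in ctrl.search_frame(n,t)[:6]: print(n,t,round(r["confidence"],2),np.round(r["location"],3),np.round(proj(n,r["location"])[0]))
E
```

```text
top setting_knob 0.58 [0.462 0.392 0.16 ] [129. 198.]
top setting_knob 0.36 [0.522 0.23  0.018] [178. 188.]
top drawer 0.75 [0.523 0.227 0.015] [179. 188.]
top drawer_floor 0.63 [ 0.623 -0.026  0.152] [242. 152.]
top drawer_front 0.71 [0.518 0.227 0.018] [179. 189.]
top switch_stand 0.83 [0.262 0.243 0.01 ] [176. 254.]
top switch_stand 0.7 [ 0.322 -0.14   0.007] [274. 236.]
top switch_stand 0.57 [ 0.613 -0.002  0.008] [236. 165.]
top tub1_mid 0.33 [ 0.461 -0.223  0.041] [294. 198.]
top jar 0.8 [ 0.469 -0.372  0.1  ] [335. 192.]
top jar 0.29 [ 0.478 -0.533  0.121] [377. 187.]
top spray 0.84 [ 0.477 -0.536  0.122] [378. 187.]
scene setting_knob 0.75 [0.471 0.395 0.141] [403. 244.]
scene knob_grip 0.62 [0.474 0.397 0.139] [403. 246.]
scene pointer_foot 0.51 [0.543 0.442 0.11 ] [412. 279.]
scene pointer_foot 0.5 [0.516 0.218 0.013] [326. 266.]
scene drawer 0.91 [0.52  0.22  0.018] [326. 266.]
scene drawer_floor 0.72 [0.518 0.216 0.014] [325. 266.]
scene drawer_floor 0.54 [0.467 0.397 0.135] [404. 245.]
scene drawer_front 0.92 [0.52  0.217 0.013] [325. 267.]
scene switch_stand 0.89 [0.64  0.008 0.035] [238. 265.]
scene switch_stand 0.72 [ 0.342 -0.129  0.041] [247. 188.]
scene switch_stand 0.69 [0.284 0.253 0.038] [364. 213.]
scene switch_stand 0.32 [0.52  0.217 0.018] [325. 265.]
scene roller 0.66 [ 0.334 -0.164  0.145] [238. 158.]
scene roller 0.59 [ 0.63  -0.024  0.144] [227. 230.]
scene roller 0.44 [0.278 0.227 0.145] [361. 182.]
scene jar 0.93 [ 0.493 -0.362  0.066] [162. 188.]
scene spray 0.84 [ 0.502 -0.523  0.092] [123. 169.]
scene spray 0.53 [0.47  0.396 0.134] [403. 246.]
```

Run:
```python
from h import *
a=cv2.imread("pics/a_scene.png"); b=cv2.imread("pics/a_top.png")
c1=cv2.resize(a[215:345,340:470],(390,390),interpolation=3); c2=cv2.resize(b[140:240,85:215],(390,300),interpolation=3)
c3=cv2.resize(a[160:290,110:275],(400,315),interpolation=3);c4=cv2.resize(b[130:230,220:350],(390,300),interpolation=3)
o=np.zeros((600,800,3),np.uint8)
o[:300,:390]=c2; o[:300,400:790]=c4;o[300:600,:390]=c1[40:340]; o[300:600,400:800]=c3[:300]
cv2.imwrite("pics/crop1.png",o)
```

```text
(no output)
```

View pics/crop1.png

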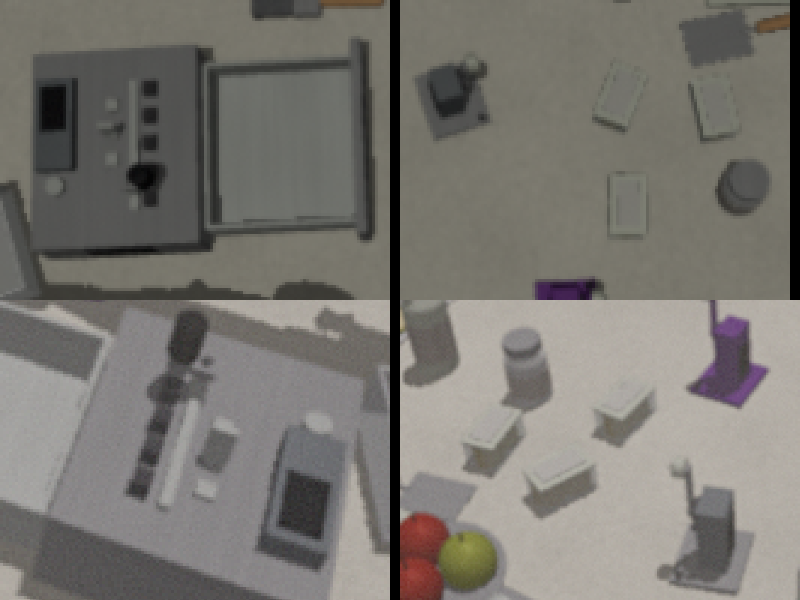

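Run:
```python
from h import *
for n in ["scene","top"]:
    P=cloud(n,np.load(f"pics/a_{n}.npy"))
    x,y,z=P[...,0],P[...,1],P[...,2]
    # sealer top
    m=(z>.082)&(z<.094)&(abs(x-.52)<.2)&(y>.3)&(y<.6)
    q=np.float32(P[m][:,:2]); r=cv2.minAreaRect(q); print(n,"top z",np.median(z[m]),r, np.round(cv2.boxPoints(r),3).tolist())
    m=(z>.13)&(z<.185)&(abs(x-.47)<.06)&(y>.34)&(y<.46); q=P[m]; print("knob",len(q),q.mean(0),q.min(0),q.max(0))
    m=(z>.112)&(z<.145)&(abs(x-.55)<.08)&(y>.42)&(y<.48); q=P[m]; print("fin",len(q),q.mean(0),q.min(0),q.max(0)) if len(q) else 0
    m=(z>.009)&(z<.018)&(x>.4)&(x<.65)&(y>.1)&(y<.33); r=cv2.minAreaRect(np.float32(P[m][:,:2])); print("floor",r)
    m=(z>.07)&(z<.09)&(x>.35)&(x<.7)&(y>.08)&(y<.2); r=cv2.minAreaRect(np.float32(P[m][:,:2])); print("front",m.sum(),r)
    m=(z>.035)&(z<.06)&(x>.4)&(x<.65)&(y<-.15)&(y>-.34)
    k,l,st,ce=cv2.connectedComponentsWithStats(m.astype(np.uint8))
    for i in range(1,k):
        if st[i][4]>30: q=P[l==i]; print("tub",st[i],np.median(q[:,2]),cv2.minAreaRect(np.float32(q[:,:2])))
    m=(z>.045)&(z<.2)&(x>.55)&(x<.7)&(abs(y)<.08); print("switch housing",cv2.minAreaRect(np.float32(P[m&(z<.104)&(z>.09)][:,:2])), "roller", P[m&(z>.125)].mean(0), P[m&(z>.125)].min(0), P[m&(z>.125)].max(0))
    m=(z>.004)&(z<.014)&(x>.55)&(x<.7)&(abs(y)<.08);print("foot",m.sum(),cv2.minAreaRect(np.float32(P[m][:,:2])))
```

```text
scene top z 0.08896924393123906 ((0.516291618347168, 0.4416150152683258), (0.2664671242237091, 0.22037038207054138), 1.4163503646850586) [[0.3799999952316284, 0.5479999780654907], [0.38600000739097595, 0.328000009059906], [0.6520000100135803, 0.33500000834465027], [0.6470000147819519, 0.5550000071525574]]
knob 191 [0.47007476 0.39208828 0.15383632] [0.45009717 0.37704246 0.13057933] [0.48000351 0.41699637 0.17128705]
fin 71 [0.53427318 0.43993102 0.12416261] [0.47208111 0.42004312 0.11228112] [0.54010738 0.45165132 0.1330562 ]
floor ((0.5247506499290466, 0.2238198220729828), (0.2292073518037796, 0.19492626190185547), 3.6948673725128174)
front 473 ((0.5245264768600464, 0.12456711381673813), (0.2576236128807068, 0.015821415930986404), 1.2511272430419922)
tub [189 191  27  20 299] 0.047176179881622926 ((0.46326330304145813, -0.22610385715961456), (0.054059404879808426, 0.08405031263828278), 86.46845245361328)
tub [142 205  18  19 132] 0.045459433856836595 ((0.5922406315803528, -0.3320380747318268), (0.07733497768640518, 0.023777149617671967), 7.079676628112793)
tub [160 219  31  21 353]
[... 1379 characters left out ...]
26346), 65.61810302734375)
tub [317 156   6  20  66] 0.04741822082900715 ((0.5879651308059692, -0.33133456110954285), (0.07469967752695084, 0.01709076575934887), 1.0807788372039795)
tub [289 188  13  20 256] 0.04698749055133711 ((0.4629998803138733, -0.22601091861724854), (0.04737720265984535, 0.07865678519010544), 86.79019927978516)
switch housing ((0.6213216185569763, -0.0037776008248329163), (0.0468742772936821, 0.04551529884338379), 12.037837028503418) roller [ 0.6284133  -0.03058843  0.15308408] [ 0.61768689 -0.03952055  0.13268033] [ 0.64293973 -0.02049709  0.16823614]
foot 464 ((0.6252272725105286, -7.928162813186646e-05), (0.15866176784038544, 0.14882677793502808), 89.95843505859375)
```

play_rows([
  [[1, 0.303, -0.216, 0.03, -1.288], [1, 0.303, -0.216, 0.03, -1.288], [1, 0.303, -0.216, 0.03, -1.288], [1, 0.303, -0.216, 0.03, -1.288], [1, 0.303, -0.216, 0.03, -1.288]],
])

```text
time_s: 1.98
eef_pos: [0.4157, 0.422, 0.2568]
tcp_rot: [-0.0, 0.566, 0.824, 0.0]
ft_force: [0.5, 1.3, -0.2]
opening: 0.0857
```

play_rows([
  [[1, 0.047, -0.034, 0.0, -0.344], [1, 0.047, -0.034, 0.0, -0.344], [1, 0.047, -0.034, 0.0, -0.344], [1, 0.047, -0.034, 0.0, -0.344]],
])

```text
time_s: 2.48
eef_pos: [0.4617, 0.3889, 0.2568]
tcp_rot: [-0.0, 0.697, 0.717, 0.0]
ft_force: [0.2, 0.5, 0.2]
opening: 0.0857
```

Run:
```python
from h import *
s=ctrl.sense(); im,d=ctrl.grab_frame("wrist"); cv2.imwrite("pics/w1.png",im); np.save("pics/w1.npy",d)
print(s["eef_pos"],s["tcp_rot"],s["ft_force"])
P=cloud("wrist",d,s); x,y,z=P[...,0],P[...,1],P[...,2]
m=(z>.155)&(z<.175)&(abs(x-.465)<.04)&(abs(y-.39)<.04); q=P[m]; print("knobtop",len(q),cv2.minEnclosingCircle(np.float32(q[:,:2])),np.median(q[:,2]))
m=(z>.12)&(z<.14)&(abs(x-.535)<.04)&(abs(y-.44)<.03); q=P[m]; print("fin",len(q),cv2.minAreaRect(np.float32(q[:,:2])) if len(q) else 0)
for t in ["knob_grip","pointer_foot"]:
  for r in ctrl.search_frame("wrist",t)[:3]: print(t,r)
```

```text
[0.46170201 0.38894803 0.25679642] [-2.82269052e-04  6.96762114e-01  7.17302160e-01  2.95973407e-04] [0.18839578 0.47130392 0.22234779]
knobtop 1141 ((0.46264180541038513, 0.39229458570480347), 0.014105827547609806) 0.1655426607681926
fin 320 ((0.533951461315155, 0.44304564595222473), (0.007633966393768787, 0.022295081987977028), 3.370034694671631)
knob_grip {'location': [0.4599, 0.4011, 0.1612], 'confidence': 0.87}
pointer_foot {'location': [0.5268, 0.4403, 0.1187], 'confidence': 0.58}
pointer_foot {'location': [0.5098, 0.2095, 0.0163], 'confidence': 0.49}
```

View pics/w1.png

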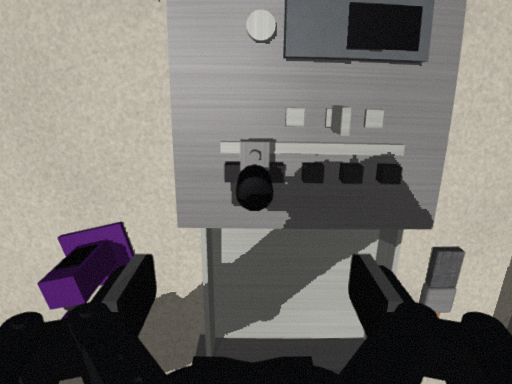

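The fin stands between two flat tabs, at about pixel (340,120) with the tabs at (295,117) and (373,117). It is 71 mm farther along the rail than the knob, so the wanted notch is 0.072.

play_rows([
  [[0.4, 0.001, 0.0033, -0.06, 0], [0.2, 0.001, 0.0033, -0.1, 0], [0.0, 0.001, 0.0033, -0.123, 0], [0.0, 0.001, 0.0033, -0.123, 0], [-1, 0.001, 0.0033, -0.123, 0]],
], newtons=40)

```text
time_s: 3.25
eef_pos: [0.4634, 0.3926, 0.1351]
tcp_rot: [-0.0, 0.697, 0.717, 0.001]
ft_force: [0.9, -0.3, 0.2]
opening: 0.0269
```

play_rows([
  [[-1, 0, 0, 0, 0], [-1, 0, 0, 0, 0], [-1, 0, 0, 0, 0]],
])

```text
time_s: 3.62
eef_pos: [0.4636, 0.3926, 0.1354]
tcp_rot: [-0.0, 0.697, 0.717, 0.002]
ft_force: [1.2, -1.1, -1.5]
opening: 0.027
```

Gripped (27 mm). Lift 24 mm.

play_rows([
  [[-1, 0, 0, 0.012, 0], [-1, 0, 0, 0.024, 0], [-1, 0, 0, 0.024, 0], [-1, 0, 0, 0.024, 0]],
])

```text
time_s: 4.12
eef_pos: [0.4637, 0.3926, 0.1595]
tcp_rot: [0.0, 0.697, 0.717, 0.002]
ft_force: [0.5, 0.6, -3.0]
opening: 0.0268
```

play_rows([
  [[-1, 0.024, 0.0005, 0, 0], [-1, 0.048, 0.001, 0, 0], [-1, 0.072, 0.0015, 0, 0], [-1, 0.072, 0.0015, 0, 0]],
])

```text
time_s: 4.62
eef_pos: [0.5371, 0.394, 0.1587]
tcp_rot: [0.0, 0.698, 0.716, 0.002]
ft_force: [-0.3, 0.1, -4.0]
opening: 0.0269
```

Run:
```python
from h import *
s=ctrl.sense(); im,d=ctrl.grab_frame("wrist"); cv2.imwrite("pics/w2.png",im)
print(s["eef_pos"],s["ft_force"],s["opening"])
P=cloud("wrist",d,s); x,y,z=P[...,0],P[...,1],P[...,2]
m=(z>.12)&(z<.14)&(abs(x-.535)<.02)&(abs(y-.445)<.02); q=P[m]; print("fin",len(q),cv2.minAreaRect(np.float32(q[:,:2])) if len(q) else 0)
```

```text
[0.53708624 0.39398728 0.15873614] [-0.26535231  0.05393121 -4.00602917] 0.026902163559290662
fin 590 ((0.5346630811691284, 0.4397145211696625), (0.021337568759918213, 0.029375404119491577), 0.007583472412079573)
```

View pics/w2.png

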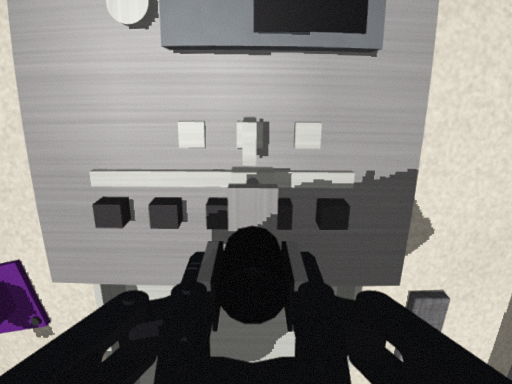

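play_rows([
  [[-1, -0.0012, 0, 0, 0], [-1, -0.0012, 0, -0.012, 0], [-1, -0.0012, 0, -0.023, 0], [-1, -0.0012, 0, -0.023, 0]],
])

```text
time_s: 5.18
eef_pos: [0.5347, 0.3939, 0.1354]
tcp_rot: [0.0, 0.697, 0.717, 0.001]
ft_force: [0.3, -0.6, -1.8]
opening: 0.027
```

Down at the original height. Release and back up.

play_rows([
  [[0, 0, 0, 0, 0], [0, 0, 0, 0, 0], [0, 0, 0, 0.06, 0], [0.3, 0, 0, 0.12, 0], [1, 0, 0, 0.14, 0]],
])

```text
time_s: 5.8
eef_pos: [0.5359, 0.3948, 0.2802]
tcp_rot: [0.001, 0.697, 0.717, 0.005]
ft_force: [-0.2, -0.1, -0.4]
opening: 0.0716
```

Run:
```python
from h import *
s=ctrl.sense(); im,d=ctrl.grab_frame("wrist"); cv2.imwrite("pics/w3.png",im)
print(s["eef_pos"],s["ft_force"],s["opening"])
P=cloud("wrist",d,s); x,y,z=P[...,0],P[...,1],P[...,2]
m=(z>.155)&(z<.2)&(abs(x-.535)<.04)&(abs(y-.39)<.04); q=P[m]; print("knobtop",len(q),cv2.minEnclosingCircle(np.float32(q[:,:2])),np.median(q[:,2]))
m=(z>.12)&(z<.14)&(abs(x-.535)<.02)&(abs(y-.445)<.02); q=P[m]; print("fin",len(q),cv2.minAreaRect(np.float32(q[:,:2])) if len(q) else 0)
im,d=ctrl.grab_frame("top"); cv2.imwrite("pics/t3.png",im)
im,d=ctrl.grab_frame("scene"); cv2.imwrite("pics/s3.png",im);np.save("pics/s3.npy",d)
```

```text
[0.53592806 0.3948495  0.28018317] [-0.19223103 -0.12431611 -0.38249652] 0.0716074906993272
knobtop 947 ((0.5339213013648987, 0.3936114013195038), 0.01406615599989891) 0.16548878263945072
fin 209 ((0.5339893698692322, 0.4393957853317261), (0.028774352744221687, 0.022196073085069656), 89.96626281738281)
```

View pics/w3.png

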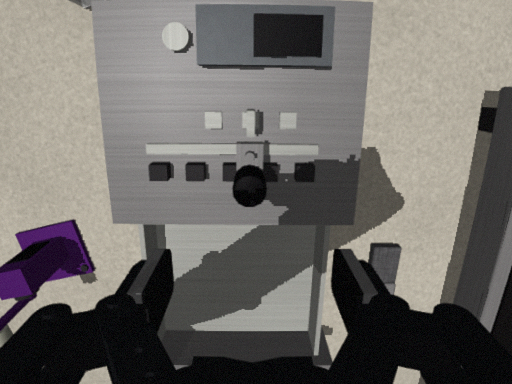

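View pics/s3.png

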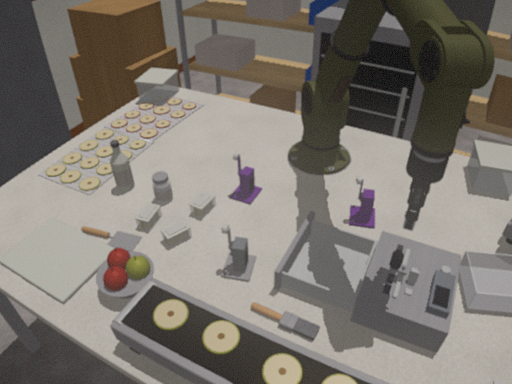

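play_rows([
  [[1, -0.073, -0.621, 0, 1.48], [1, -0.073, -0.621, 0, 1.48], [1, -0.073, -0.621, 0, 1.48], [1, -0.073, -0.621, 0, 1.48], [1, -0.073, -0.621, 0, 1.48]],
])

```text
time_s: 6.58
eef_pos: [0.4978, 0.0867, 0.274]
tcp_rot: [-0.002, 0.304, 0.953, 0.001]
ft_force: [1.0, -0.5, -0.8]
opening: 0.0855
```

play_rows([
  [[1, -0.035, -0.313, 0.006, 0.557], [1, -0.035, -0.313, 0.006, 0.557], [1, -0.035, -0.313, 0.006, 0.557], [1, -0.035, -0.313, 0.006, 0.557], [1, -0.035, -0.313, 0.006, 0.557]],
])

```text
time_s: 7.2
eef_pos: [0.4647, -0.2024, 0.278]
tcp_rot: [-0.004, 0.029, 1.0, 0.001]
ft_force: [1.4, -0.9, -0.2]
opening: 0.0852
```

```bash
cat > tubs.py <<'E'
from h import *
import sys
s=ctrl.sense(); im,d=ctrl.grab_frame("wrist"); cv2.imwrite(f"pics/{sys.argv[1]}.png",im)
a=np.degrees(np.arctan2(rotm(s)[1,1],rotm(s)[0,1])); print(s["time_s"],s["eef_pos"],"yaw_y",a,s["opening"])
P=cloud("wrist",d,s); x,y,z=P[...,0],P[...,1],P[...,2]
m=(z>.036)&(z<.056); 
k,l,st,ce=cv2.connectedComponentsWithStats(m.astype(np.uint8))
for i in range(1,k):
    if st[i][4]>300:
        q=P[l==i]; r=cv2.minAreaRect(np.float32(q[:,:2])); (c,(w,h),t)=r
        sa=t if w<h else t+90   # direction of short axis
        print("obj px",st[i][:4],np.round(c,4),np.round((w,h),3),"z",round(float(np.median(q[:,2])),4),"short axis deg",round(sa%180,1), "dyaw rad",round(np.radians((sa-a+90)%180-90),3),"dxy",np.round(np.array(c)-s["eef_pos"][:2],4))
E
python3 tubs.py w4
```

```text
7.2 [ 0.46472135 -0.20235306  0.2779521 ] yaw_y 86.66607976820555 0.08521716444820136
obj px [209 124  45  70] [ 0.4627 -0.2252] [0.049 0.08 ] z 0.0452 short axis deg 86.7 dyaw rad 0.001 dxy [-0.002  -0.0228]
obj px [ 89 154  44  49] [ 0.4709 -0.36  ] [0.059 0.026] z 0.0472 short axis deg 116.1 dyaw rad 0.513 dxy [ 0.0061 -0.1577]
obj px [495 173  17 114] [0.5751 0.1203] [0.152 0.005] z 0.0441 short axis deg 91.2 dyaw rad 0.08 dxy [0.1104 0.3226]
obj px [116 233  55  59] [ 0.5903 -0.3469] [0.081 0.049] z 0.0452 short axis deg 98.8 dyaw rad 0.212 dxy [ 0.1256 -0.1446]
obj px [215 241  56  64] [ 0.6099 -0.2231] [0.049 0.08 ] z 0.0456 short axis deg 65.7 dyaw rad -0.366 dxy [ 0.1452 -0.0207]
obj px [400 250  33  37] [ 0.6138 -0.008 ] [0.027 0.055] z 0.0453 short axis deg 66.1 dyaw rad -0.359 dxy [0.1491 0.1943]
```

View pics/w4.png

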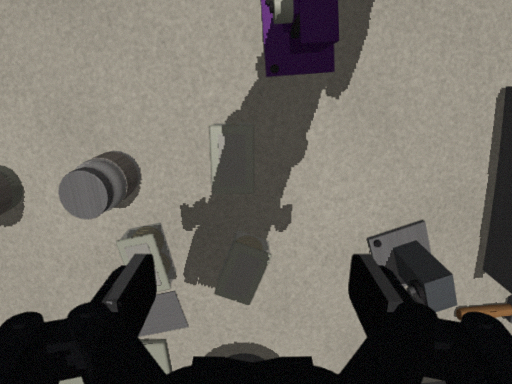

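play_rows([
  [[1, -0.002, -0.0228, -0.06, 0], [1, -0.002, -0.0228, -0.12, 0], [1, -0.002, -0.0228, -0.18, 0], [1, -0.002, -0.0228, -0.225, 0], [1, -0.002, -0.0228, -0.225, 0]],
])

```text
time_s: 7.88
eef_pos: [0.4568, -0.2334, 0.0491]
tcp_rot: [-0.009, 0.035, 0.999, -0.0]
ft_force: [-0.5, 0.6, 1.7]
opening: 0.0856
```

```bash
python3 tubs.py w5
```

```text
7.875 [ 0.45676284 -0.23336774  0.04910288] yaw_y 86.02993340519416 0.0855907384943505
obj px [421   0  91   9] [ 0.349  -0.1349] [0.036 0.004] z 0.0431 short axis deg 176.7 dyaw rad -1.559 dxy [-0.1078  0.0985]
obj px [217 184 107 148] [ 0.463  -0.2248] [0.05  0.081] z 0.0454 short axis deg 87.0 dyaw rad 0.017 dxy [0.0062 0.0086]
obj px [  0 247  56  75] [ 0.4693 -0.3533] [0.05  0.014] z 0.0454 short axis deg 111.2 dyaw rad 0.44 dxy [ 0.0126 -0.1199]
```

play_rows([
  [[1, 0.006, 0.0085, 0, 0.017], [1, 0.006, 0.0085, 0, 0.017], [1, 0.006, 0.0085, 0, 0.017]],
])

```text
time_s: 8.3
eef_pos: [0.4653, -0.2259, 0.0528]
tcp_rot: [-0.006, 0.026, 1.0, -0.001]
ft_force: [-1.0, 0.7, 0.5]
opening: 0.0855
```

play_rows([
  [[1, -0.002, 0.0005, -0.02, 0], [1, -0.002, 0.0005, -0.041, 0], [1, -0.002, 0.0005, -0.041, 0], [-1, -0.002, 0.0005, -0.041, 0], [-1, -0.002, 0.0005, -0.041, 0]],
], newtons=45)

```text
time_s: 8.93
eef_pos: [0.4638, -0.2257, 0.0127]
tcp_rot: [-0.005, 0.026, 1.0, -0.002]
ft_force: [0.3, -0.6, 0.7]
opening: 0.0515
```

play_rows([
  [[-1, 0, 0, 0, 0], [-1, 0, 0, 0, 0], [-1, 0, 0, 0.03, 0], [-1, 0, 0, 0.05, 0], [-1, 0, 0, 0.05, 0]],
])

```text
time_s: 9.55
eef_pos: [0.4646, -0.2261, 0.0638]
tcp_rot: [-0.004, 0.026, 1.0, -0.002]
ft_force: [-0.2, 0.3, -2.7]
opening: 0.0496
```

Run:
```python
from h import *
print(np.round(ctrl.sense()["joint_pos"],2))
P=cloud("scene",np.load("pics/s3.npy")); x,y,z=P[...,0],P[...,1],P[...,2]
# front panel top edge & drawer rim
m=(z>.076)&(z<.088)&(x>.37)&(x<.68)&(y>.08)&(y<.16); q=P[m]; print("front top",np.percentile(q,[2,50,98],axis=0))
for lo,hi in [(.4,.44),(.5,.54),(.6,.64)]:
  k=m&(x>lo)&(x<hi); print(np.percentile(P[k][:,1],[1,50,99]))
m=(z>.055)&(z<.07)&(x>.37)&(x<.68)&(y>.14)&(y<.32); q=P[m]; print("rims x",np.histogram(q[:,0],30))
```

```text
[ 0.39  0.55  0.02  1.99 -0.01  0.61  1.93]
front top [[0.40204754 0.11648006 0.07685448]
 [0.54132954 0.12559583 0.08301612]
 [0.64986542 0.13328517 0.08628688]]
[0.11530318 0.12306013 0.12965371]
[0.11736689 0.12535507 0.13189876]
[0.11922339 0.12780592 0.13388993]
rims x (array([ 92, 160,   0,   0,   0,   0,   0,   0,   0,   0,   0,   0,   0,
         0,   0,   0,   0,   0,   0,   0,   0,   0,   0,   0,   0,   0,
         0,   0,  79, 226]), array([0.40664358, 0.41431004, 0.4219765 , 0.42964296, 0.43730942,
       0.44497588, 0.45264234, 0.4603088 , 0.46797526, 0.47564171,
       0.48330817, 0.49097463, 0.49864109, 0.50630755, 0.51397401,
       0.52164047, 0.52930693, 0.53697339, 0.54463985, 0.55230631,
       0.55997276, 0.56763922, 0.57530568, 0.58297214, 0.5906386 ,
       0.59830506, 0.60597152, 0.61363798, 0.62130444, 0.6289709 ,
       0.63663735]))
```

play_rows([
  [[-1, 0, 0.05, 0.06, 0], [-1, 0.02, 0.1, 0.12, 0.18], [-1, 0.03, 0.15, 0.14, 0.36], [-1, 0.04, 0.21, 0.15, 0.54], [-1, 0.05, 0.26, 0.15, 0.72]],
])

```text
time_s: 10.18
eef_pos: [0.5132, 0.0263, 0.2133]
tcp_rot: [-0.002, -0.33, 0.944, -0.004]
ft_force: [1.4, -0.2, -2.1]
opening: 0.0493
```

Run:
```python
from h import *
print(np.round(ctrl.sense()["joint_pos"],2))
```

```text
[ 0.04  0.35 -0.2   1.82  0.09  0.98  2.04]
```

play_rows([
  [[-1, 0.01, 0.05, 0, 0.185], [-1, 0.02, 0.1, 0, 0.37], [-1, 0.04, 0.15, 0, 0.555], [-1, 0.05, 0.2, 0, 0.74], [-1, 0.059, 0.23, 0, 0.925]],
])

```text
time_s: 10.8
eef_pos: [0.5713, 0.2596, 0.2116]
tcp_rot: [0.001, 0.72, -0.694, 0.003]
ft_force: [0.3, -1.2, -1.9]
opening: 0.0488
```

play_rows([
  [[-1, 0, 0, 0, 0], [-1, 0, 0, 0, 0]],
])

```text
time_s: 11.05
eef_pos: [0.5708, 0.2585, 0.21]
tcp_rot: [0.002, 0.719, -0.695, 0.002]
ft_force: [0.4, -0.5, -2.0]
opening: 0.0494
```

```bash
python3 tubs.py w6
python3 - <<'E'
from h import *
s=ctrl.sense();print(np.round(s["joint_pos"],2))
im,d=ctrl.grab_frame("wrist"); np.save("pics/w6.npy",d)
P=cloud("wrist",d,s); x,y,z=P[...,0],P[...,1],P[...,2]
for x0 in (.45,.52,.59):
  k=(abs(x-x0)<.006)&(y>.08)&(y<.35); q=P[k]; o=np.argsort(q[:,1]); q=q[o]; print(x0,[ (round(a[1],3),round(a[2],3)) for a in q[::max(1,len(q)//25)]])
im,d=ctrl.grab_frame("top"); cv2.imwrite("pics/t6.png",im)
E
```

```text
11.05 [0.5707873  0.25849101 0.2099529 ] yaw_y -178.0508634936228 0.04935235125269376
obj px [189  30 252 215] [0.5198 0.2286] [0.212 0.191] z 0.0465 short axis deg 91.0 dyaw rad 1.554 dxy [-0.051  -0.0299]
obj px [  0 164  36 178] [0.8202 0.3594] [0.207 0.005] z 0.0495 short axis deg 179.7 dyaw rad -0.039 dxy [0.2494 0.1009]
[-0.2   0.55 -0.45  1.52  0.26  1.13  2.47]
0.45 [(np.float64(0.09), np.float64(-0.001)), (np.float64(0.119), np.float64(0.08)), (np.float64(0.125), np.float64(0.082)), (np.float64(0.132), np.float64(0.082)), (np.float64(0.132), np.float64(0.078)), (np.float64(0.137), np.float64(0.015)), (np.float64(0.147), np.float64(0.014)), (np.float64(0.157), np.float64(0.013)), (np.float64(0.167), np.float64(0.013)), (np.float64(0.178), np.float64(0.013)), (np.float64(0.189), np.float64(0.012)), (np.float64(0.2), np.float64(0.014)), (np.float64(0.211), np.float64(0.015)), (np.float64(0.222), np.float64(0.013)), (np.float64(0.233), np.float64(0.015)), (np.float64(0.245), np.float64(0.014)), (np.float64(0.258), np.float64(0.014)), (np.float64(0.271), np.float64(0.015)), (np.f
[... 1658 characters left out ...]
, np.float64(0.243)), (np.float64(0.233), np.float64(0.243)), (np.float64(0.238), np.float64(0.243)), (np.float64(0.241), np.float64(0.297)), (np.float64(0.242), np.float64(0.297)), (np.float64(0.242), np.float64(0.292)), (np.float64(0.242), np.float64(0.297)), (np.float64(0.242), np.float64(0.288)), (np.float64(0.242), np.float64(0.292)), (np.float64(0.243), np.float64(0.242)), (np.float64(0.247), np.float64(0.264)), (np.float64(0.25), np.float64(0.243)), (np.float64(0.254), np.float64(0.249)), (np.float64(0.259), np.float64(0.246)), (np.float64(0.264), np.float64(0.242)), (np.float64(0.269), np.float64(0.244)), (np.float64(0.277), np.float64(0.242)), (np.float64(0.287), np.float64(0.242))]
```

View pics/w6.png

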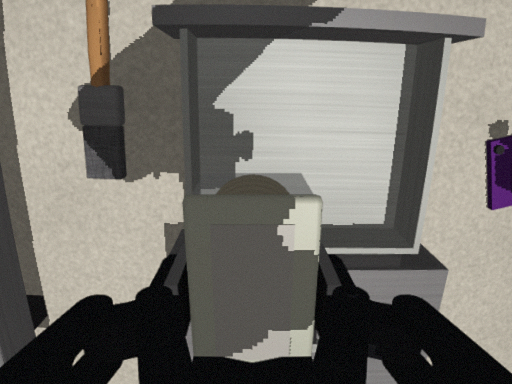

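play_rows([
  [[-1, 0.002, 0.0155, -0.05, -0.015], [-1, 0.002, 0.0155, -0.1, -0.015], [-1, 0.002, 0.0155, -0.13, -0.015], [-1, 0.002, 0.0155, -0.13, -0.015], [-1, 0.002, 0.0155, -0.13, -0.015]],
])

```text
time_s: 11.82
eef_pos: [0.5744, 0.2734, 0.0829]
tcp_rot: [0.0, 0.713, -0.701, 0.004]
ft_force: [0.4, 0.3, -1.7]
opening: 0.0492
```

play_rows([
  [[-1, -0.001, 0.0005, -0.03, 0], [-1, -0.001, 0.0005, -0.05, 0], [-1, -0.001, 0.0005, -0.055, 0], [-1, -0.001, 0.0005, -0.055, 0]],
])

```text
time_s: 12.32
eef_pos: [0.5741, 0.2742, 0.0292]
tcp_rot: [-0.001, 0.713, -0.701, 0.004]
ft_force: [0.7, -0.4, -1.8]
opening: 0.0493
```

play_rows([
  [[-1, 0, 0, -0.003, 0], [-1, 0, 0, -0.003, 0], [0.55, 0, 0, -0.003, 0], [0.55, 0, 0, -0.003, 0], [0.55, 0, 0, 0.0, 0]],
])

```text
time_s: 12.95
eef_pos: [0.5741, 0.2741, 0.0292]
tcp_rot: [-0.001, 0.713, -0.701, 0.004]
ft_force: [-0.2, -0.9, -0.7]
opening: 0.0658
```

play_rows([
  [[0.55, 0, 0, 0.04, 0], [0.55, 0, 0, 0.1, 0], [0.7, 0, -0.03, 0.16, 0], [1, 0, -0.09, 0.2, 0], [1, 0, -0.15, 0.2, 0]],
])

```text
time_s: 13.58
eef_pos: [0.5751, 0.1336, 0.2317]
tcp_rot: [-0.003, 0.714, -0.7, 0.005]
ft_force: [1.8, -0.4, -0.8]
opening: 0.0855
```

Run:
```python
from h import *
s=ctrl.sense(); print(s["time_s"],s["eef_pos"],s["tcp_rot"])
im,d=ctrl.grab_frame("scene"); cv2.imwrite("pics/s7.png",im)
P=cloud("scene",d); x,y,z=P[...,0],P[...,1],P[...,2]
m=(z>.036)&(z<.056)&(x>.4)&(x<.7)&(y<-.13)&(y>-.45)
k,l,st,ce=cv2.connectedComponentsWithStats(m.astype(np.uint8))
for i in range(1,k):
    if st[i][4]>100: q=P[l==i]; print("tub",st[i],cv2.minAreaRect(np.float32(q[:,:2])))
m=(z>.054)&(z<.068)&(x>.43)&(x<.62)&(y<.315)&(y>.14); print(cv2.minAreaRect(np.float32(P[m][:,:2])))
```

```text
13.575 [0.57506137 0.13362087 0.23166155] [-0.0032433   0.71385491 -0.70026751  0.00510471]
tub [135 202  25  22 298] ((0.5931167006492615, -0.3478657603263855), (0.08153799176216125, 0.05199321731925011), 9.560112953186035)
tub [160 219  31  21 362] ((0.6128205060958862, -0.22365215420722961), (0.05347916856408119, 0.08244053274393082), 63.19849395751953)
((0.5757231712341309, 0.27276092767715454), (0.0516207255423069, 0.08021041750907898), 0.40202200412750244)
```

View pics/s7.png

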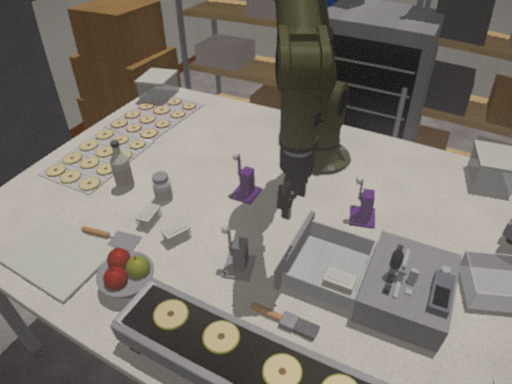

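play_rows([
  [[1, 0.01, -0.04, 0.03, -0.18], [1, 0.02, -0.08, 0.03, -0.37], [1, 0.025, -0.13, 0.03, -0.55], [1, 0.03, -0.17, 0.03, -0.74], [1, 0.03, -0.21, 0.03, -0.92]],
])

```text
time_s: 14.25
eef_pos: [0.6058, -0.0904, 0.2607]
tcp_rot: [-0.004, -0.32, 0.947, -0.006]
ft_force: [0.7, 0.1, 0.6]
opening: 0.0851
```

play_rows([
  [[1, 0, -0.03, 0, -0.18], [1, 0, -0.06, 0, -0.37], [1, 0.005, -0.1, -0.02, -0.55], [1, 0.005, -0.13, -0.05, -0.74], [1, 0.005, -0.145, -0.06, -0.92]],
])

```text
time_s: 14.88
eef_pos: [0.6094, -0.2372, 0.1985]
tcp_rot: [-0.008, 0.138, 0.99, -0.004]
ft_force: [0.7, 0.5, -0.2]
opening: 0.0855
```

play_rows([
  [[1, 0, 0, 0, -0.17], [1, 0, 0, 0, -0.17]],
])

```text
time_s: 15.12
eef_pos: [0.6092, -0.2371, 0.198]
tcp_rot: [-0.009, 0.221, 0.975, -0.004]
ft_force: [0.3, -0.5, 1.4]
opening: 0.0855
```

```bash
python3 tubs.py w8
```

```text
15.125 [ 0.60923338 -0.23708482  0.19804148] yaw_y 64.45093986193656 0.08546392001165776
obj px [474  44  38  65] [ 0.6151 -0.0078] [0.028 0.056] z 0.0457 short axis deg 68.4 dyaw rad 0.069 dxy [0.0058 0.2293]
obj px [42 82 47 70] [ 0.4851 -0.3599] [0.028 0.06 ] z 0.0472 short axis deg 68.7 dyaw rad 0.075 dxy [-0.1241 -0.1229]
obj px [241 129  56  87] [ 0.6103 -0.2234] [0.05 0.08] z 0.0453 short axis deg 65.5 dyaw rad 0.019 dxy [0.001  0.0137]
obj px [ 97 163  90  91] [ 0.5911 -0.3469] [0.081 0.051] z 0.0452 short axis deg 98.4 dyaw rad 0.592 dxy [-0.0181 -0.1098]
obj px [433 276  79  42] [ 0.8204 -0.0819] [0.005 0.091] z 0.0495 short axis deg 0.3 dyaw rad -1.12 dxy [0.2112 0.1552]
obj px [267 291  87  68] [ 0.7693 -0.2527] [0.095 0.069] z 0.0551 short axis deg 164.9 dyaw rad -1.389 dxy [ 0.1601 -0.0156]
```

View pics/w8.png

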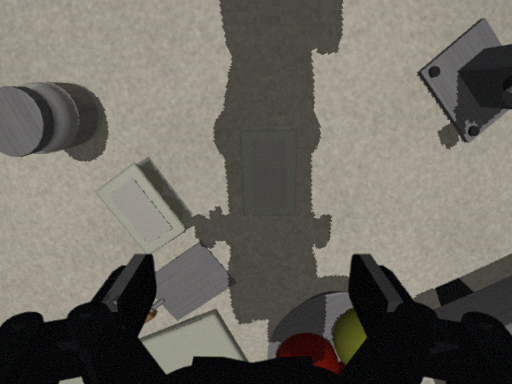

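play_rows([
  [[1, 0.001, 0.0137, -0.05, 0.019], [1, 0.001, 0.0137, -0.1, 0.019], [1, 0.001, 0.0137, -0.14, 0.019], [1, 0.001, 0.0137, -0.14, 0.019], [1, 0.001, 0.0137, -0.14, 0.019]],
])

```text
time_s: 15.8
eef_pos: [0.6117, -0.2232, 0.0602]
tcp_rot: [-0.007, 0.209, 0.978, -0.004]
ft_force: [0.6, -0.8, 1.1]
opening: 0.0851
```

play_rows([
  [[1, -0.0015, 0, -0.025, 0], [1, -0.0015, 0, -0.048, 0], [1, -0.0015, 0, -0.048, 0], [-1, -0.0015, 0, -0.048, 0], [-1, -0.0015, 0, -0.048, 0]],
])

```text
time_s: 16.42
eef_pos: [0.6112, -0.2236, 0.0139]
tcp_rot: [-0.006, 0.209, 0.978, -0.004]
ft_force: [-0.2, -0.0, -0.4]
opening: 0.0511
```

play_rows([
  [[-1, 0, 0, 0, 0], [-1, 0, 0, 0, 0], [-1, 0, 0, 0.03, 0], [-1, 0, 0, 0.06, 0], [-1, 0, 0, 0.12, 0]],
])

```text
time_s: 17.05
eef_pos: [0.6095, -0.2228, 0.1327]
tcp_rot: [-0.009, 0.209, 0.978, -0.003]
ft_force: [1.5, 0.0, -1.8]
opening: 0.0495
```

play_rows([
  [[-1, -0.01, 0.01, 0.06, 0.18], [-1, -0.03, 0.06, 0.09, 0.37], [-1, -0.06, 0.11, 0.1, 0.55], [-1, -0.08, 0.16, 0.1, 0.74], [-1, -0.09, 0.21, 0.1, 0.92]],
])

```text
time_s: 17.68
eef_pos: [0.5182, -0.0116, 0.2332]
tcp_rot: [-0.006, -0.249, 0.968, -0.007]
ft_force: [0.7, 0.4, -1.5]
opening: 0.0491
```

play_rows([
  [[-1, -0.01, 0.06, 0, 0.18], [-1, -0.02, 0.12, 0, 0.37], [-1, -0.03, 0.18, 0, 0.55], [-1, -0.04, 0.23, 0, 0.74], [-1, -0.054, 0.28, 0, 0.92]],
])

```text
time_s: 18.3
eef_pos: [0.4637, 0.2698, 0.2332]
tcp_rot: [-0.002, -0.656, 0.755, -0.009]
ft_force: [0.4, -0.2, -1.1]
opening: 0.0493
```

play_rows([
  [[-1, 0, 0, 0, 0.17], [-1, 0, 0, 0, 0.17]],
])

```text
time_s: 18.55
eef_pos: [0.4633, 0.2699, 0.233]
tcp_rot: [0.002, 0.717, -0.697, 0.01]
ft_force: [-0.4, -1.0, -2.8]
opening: 0.0495
```

```bash
python3 tubs.py w9
```

```text
18.55 [0.46330921 0.26991456 0.23302201] yaw_y -178.3208000139566 0.049536562545620846
obj px [ 78  21 234 201] [0.5206 0.2282] [0.212 0.191] z 0.0463 short axis deg 91.0 dyaw rad 1.56 dxy [ 0.0573 -0.0417]
obj px [426 143  36  43] [0.2757 0.2488] [0.049 0.025] z 0.0452 short axis deg 148.7 dyaw rad -0.575 dxy [-0.1876 -0.0211]
```

View pics/w9.png

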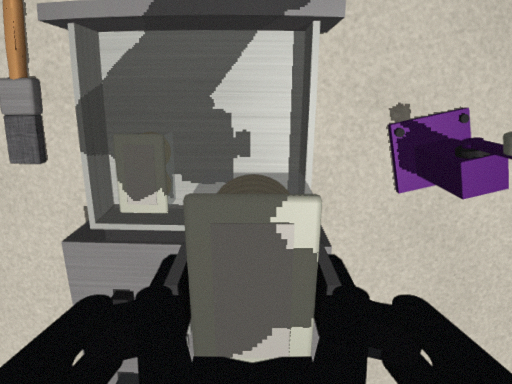

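play_rows([
  [[-1, 0.0045, 0.002, -0.05, -0.012], [-1, 0.0045, 0.002, -0.1, -0.012], [-1, 0.0045, 0.002, -0.15, -0.012], [-1, 0.0045, 0.002, -0.15, -0.012], [-1, 0.0045, 0.002, -0.15, -0.012]],
])

```text
time_s: 19.23
eef_pos: [0.4692, 0.2713, 0.0846]
tcp_rot: [0.001, 0.711, -0.703, 0.01]
ft_force: [0.1, 0.7, -1.7]
opening: 0.0495
```

play_rows([
  [[-1, -0.0005, 0, -0.03, 0.005], [-1, -0.0005, 0, -0.05, 0.005], [-1, -0.0005, 0, -0.0565, 0.005], [-1, -0.0005, 0, -0.0565, 0.005]],
])

```text
time_s: 19.73
eef_pos: [0.4696, 0.2717, 0.0294]
tcp_rot: [0.0, 0.712, -0.702, 0.01]
ft_force: [0.4, -0.6, -0.2]
opening: 0.0492
```

play_rows([
  [[-1, 0, 0, -0.001, 0], [0.55, 0, 0, -0.001, 0], [0.55, 0, 0, -0.001, 0], [0.55, 0, 0, -0.001, 0], [0.55, 0, 0, 0.0, 0]],
])

```text
time_s: 20.35
eef_pos: [0.4696, 0.2717, 0.0294]
tcp_rot: [0.0, 0.712, -0.702, 0.01]
ft_force: [-0.9, 0.3, -1.2]
opening: 0.0661
```

play_rows([
  [[0.55, 0, 0, 0.04, 0], [0.55, 0, 0, 0.1, 0], [0.7, 0, -0.03, 0.16, 0], [1, 0.02, -0.09, 0.2, 0], [1, 0.03, -0.15, 0.21, 0]],
])

```text
time_s: 20.98
eef_pos: [0.4981, 0.1349, 0.2384]
tcp_rot: [-0.002, 0.713, -0.701, 0.011]
ft_force: [0.9, 0.1, -0.5]
opening: 0.0853
```

```bash
cat > chk.py <<'E'
from h import *
import sys
s=ctrl.sense(); print(s["time_s"],s["eef_pos"],s["tcp_rot"])
im,d=ctrl.grab_frame("scene"); cv2.imwrite(f"pics/{sys.argv[1]}.png",im)
P=cloud("scene",d); x,y,z=P[...,0],P[...,1],P[...,2]
def comps(m):
  k,l,st,ce=cv2.connectedComponentsWithStats(m.astype(np.uint8))
  for i in range(1,k):
    if st[i][4]>60: q=P[l==i]; r=cv2.minAreaRect(np.float32(q[:,:2])); print("obj",st[i],np.round(r[0],4),np.round(r[1],3),round(r[2],1),"z",round(np.median(q[:,2]),4))
comps((z>.036)&(z<.056)&(x>.4)&(x<.7)&(y<-.13)&(y>-.45))
comps((z>.054)&(z<.068)&(x>.43)&(x<.62)&(y<.315)&(y>.14))
E
python3 chk.py s10
```

```text
20.975 [0.49809799 0.13488335 0.23843114] [-0.00161478  0.71299119 -0.70108138  0.01121894]
obj [153 187  19  11  92] [ 0.4944 -0.3652] [0.028 0.061] 41.4 z 0.046
obj [135 202  25  21 300] [ 0.5931 -0.3483] [0.083 0.051] 8.2 z 0.0464
obj [336 240  32  22 401] [0.4729 0.2709] [0.078 0.053] 89.9 z 0.0599
obj [323 266  35  25 497] [0.5752 0.2726] [0.053 0.081] 0.6 z 0.0607
```

View pics/s10.png

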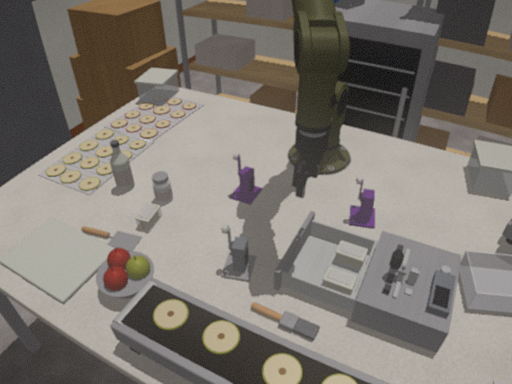

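play_rows([
  [[1, 0.01, -0.06, 0.01, -0.18], [1, 0.02, -0.12, 0.01, -0.36], [1, 0.03, -0.18, 0.01, -0.54], [1, 0.04, -0.24, 0.01, -0.72], [1, 0.05, -0.3, 0.01, -0.9]],
])

```text
time_s: 21.65
eef_pos: [0.5496, -0.1737, 0.2487]
tcp_rot: [-0.007, -0.329, 0.944, -0.012]
ft_force: [2.1, 0.5, -0.3]
opening: 0.0855
```

play_rows([
  [[1, 0.015, -0.06, 0, -0.18], [1, 0.03, -0.12, -0.02, -0.36], [1, 0.045, -0.182, -0.03, -0.54], [1, 0.045, -0.182, -0.05, -0.54], [1, 0.045, -0.182, -0.05, -0.54]],
])

```text
time_s: 22.28
eef_pos: [0.5935, -0.3555, 0.1961]
tcp_rot: [-0.012, -0.065, 0.998, -0.008]
ft_force: [0.8, 0.4, 0.3]
opening: 0.0856
```

```bash
python3 tubs.py w11
```

```text
22.275 [ 0.59346366 -0.3554685   0.19609615] yaw_y 97.42723006861809 0.08555844038015913
obj px [48  0 45 73] [ 0.4917 -0.5237] [0.024 0.062] z 0.0464 short axis deg 77.6 dyaw rad -0.345 dxy [-0.1018 -0.1682]
obj px [236 134  56  87] [ 0.5905 -0.3479] [0.079 0.05 ] z 0.0453 short axis deg 98.8 dyaw rad 0.025 dxy [-0.0029  0.0076]
obj px [285 334  80  40] [ 0.7602 -0.2601] [0.071 0.05 ] z 0.0551 short axis deg 169.9 dyaw rad 1.265 dxy [0.1668 0.0953]
```

View pics/w11.png

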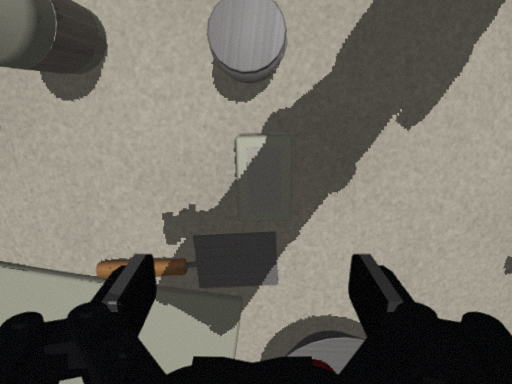

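play_rows([
  [[1, -0.003, 0.0076, -0.05, 0.025], [1, -0.003, 0.0076, -0.1, 0.025], [1, -0.003, 0.0076, -0.135, 0.025], [1, -0.003, 0.0076, -0.135, 0.025], [1, -0.003, 0.0076, -0.135, 0.025]],
])

```text
time_s: 22.95
eef_pos: [0.5928, -0.3469, 0.0653]
tcp_rot: [-0.009, -0.078, 0.997, -0.01]
ft_force: [0.4, 0.8, 0.8]
opening: 0.0856
```

play_rows([
  [[1, -0.0023, -0.001, -0.03, 0], [1, -0.0023, -0.001, -0.053, 0], [1, -0.0023, -0.001, -0.053, 0], [-1, -0.0023, -0.001, -0.053, 0], [-1, -0.0023, -0.001, -0.053, 0]],
])

```text
time_s: 23.58
eef_pos: [0.5916, -0.3483, 0.0142]
tcp_rot: [-0.008, -0.078, 0.997, -0.01]
ft_force: [-0.3, 1.3, 1.5]
opening: 0.0515
```

play_rows([
  [[-1, 0, 0, 0, 0], [-1, 0, 0, 0, 0], [-1, 0, 0, 0.03, 0], [-1, 0, 0, 0.06, 0], [-1, 0, 0, 0.12, 0]],
])

```text
time_s: 24.2
eef_pos: [0.5899, -0.3474, 0.1326]
tcp_rot: [-0.01, -0.078, 0.997, -0.009]
ft_force: [0.8, -0.9, -1.9]
opening: 0.0493
```

play_rows([
  [[-1, -0.01, 0.01, 0.06, 0.18], [-1, -0.03, 0.06, 0.09, 0.36], [-1, -0.05, 0.12, 0.1, 0.54], [-1, -0.06, 0.18, 0.1, 0.72], [-1, -0.07, 0.24, 0.1, 0.9]],
])

```text
time_s: 24.82
eef_pos: [0.5191, -0.1055, 0.233]
tcp_rot: [-0.005, -0.507, 0.862, -0.013]
ft_force: [1.7, 0.9, -1.3]
opening: 0.0496
```

play_rows([
  [[-1, 0, 0.06, 0, 0.18], [-1, 0, 0.12, 0, 0.36], [-1, 0, 0.18, 0, 0.53], [-1, 0, 0.24, 0, 0.53], [-1, 0, 0.286, 0, 0.53]],
])

```text
time_s: 25.45
eef_pos: [0.5184, 0.183, 0.2331]
tcp_rot: [0.002, 0.715, -0.699, 0.013]
ft_force: [0.4, -0.3, -1.3]
opening: 0.0492
```

play_rows([
  [[-1, 0, 0, 0, 0], [-1, 0, 0, 0, 0]],
])

```text
time_s: 25.7
eef_pos: [0.5183, 0.1824, 0.2328]
tcp_rot: [0.002, 0.715, -0.699, 0.014]
ft_force: [0.7, -0.0, -2.0]
opening: 0.0494
```

```bash
python3 tubs.py w12
```

```text
25.7 [0.51825318 0.1824343  0.23280987] yaw_y -178.622344920423 0.049409692509300676
obj px [142 126  18 149] [0.6254 0.2176] [0.002 0.159] z 0.0464 short axis deg 1.0 dyaw rad -0.006 dxy [0.1072 0.0352]
obj px [345 128  19 147] [0.4153 0.2123] [0.002 0.155] z 0.0463 short axis deg 1.0 dyaw rad -0.006 dxy [-0.103   0.0298]
obj px [461 222  47  43] [0.2617 0.2537] [0.046 0.035] z 0.0464 short axis deg 105.4 dyaw rad -1.325 dxy [-0.2566  0.0713]
obj px [  0 270  21  84] [0.82   0.3701] [0.004 0.119] z 0.0488 short axis deg 0.2 dyaw rad -0.021 dxy [0.3017 0.1877]
```

View pics/w12.png

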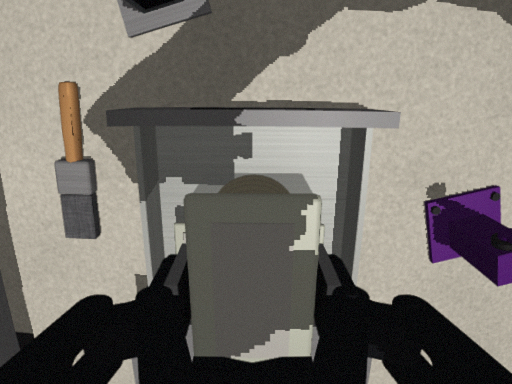

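play_rows([
  [[-1, 0.0035, -0.0035, -0.05, -0.007], [-1, 0.0035, -0.0035, -0.1, -0.007], [-1, 0.0035, -0.0035, -0.15, -0.007], [-1, 0.0035, -0.0035, -0.15, -0.007], [-1, 0.0035, -0.0035, -0.15, -0.007]],
])

```text
time_s: 26.38
eef_pos: [0.5231, 0.1777, 0.0844]
tcp_rot: [0.002, 0.712, -0.702, 0.014]
ft_force: [0.8, 0.3, -1.6]
opening: 0.0492
```

play_rows([
  [[-1, 0, 0.001, -0.03, 0], [-1, 0, 0.001, -0.05, 0], [-1, 0, 0.001, -0.0565, 0], [-1, 0, 0.001, -0.0565, 0]],
])

```text
time_s: 26.88
eef_pos: [0.524, 0.1789, 0.0293]
tcp_rot: [0.001, 0.712, -0.702, 0.015]
ft_force: [-0.7, 0.5, -1.8]
opening: 0.0496
```

play_rows([
  [[-1, 0, 0, -0.001, 0], [0.55, 0, 0, -0.001, 0], [0.55, 0, 0, -0.001, 0], [0.55, 0, 0, -0.001, 0], [0.55, 0, 0, 0.0, 0]],
])

```text
time_s: 27.5
eef_pos: [0.524, 0.1788, 0.0293]
tcp_rot: [0.001, 0.712, -0.702, 0.015]
ft_force: [0.4, -0.4, -0.1]
opening: 0.0659
```

play_rows([
  [[0.55, 0, 0, 0.04, 0], [0.55, 0, 0, 0.1, 0], [0, 0, -0.03, 0.16, 0], [-1, 0, -0.09, 0.2, 0], [-1, 0, -0.14, 0.21, 0]],
])

```text
time_s: 28.12
eef_pos: [0.5247, 0.0397, 0.2415]
tcp_rot: [-0.001, 0.713, -0.701, 0.016]
ft_force: [1.3, -0.6, -0.5]
opening: 0.0119
```

```bash
python3 chk.py s13
```

```text
28.125 [0.52467669 0.03973719 0.24148045] [-0.0008783   0.71260044 -0.70139112  0.01582203]
obj [153 187  19  10  90] [ 0.4926 -0.3654] [0.029 0.061] 45.8 z 0.0465
obj [336 240  32  22 404] [0.472  0.2706] [0.08  0.054] 86.8 z 0.0598
obj [297 242  33  22 416] [0.5273 0.1788] [0.053 0.078] 0.6 z 0.0602
obj [323 266  35  25 493] [0.5761 0.273 ] [0.08  0.051] 89.4 z 0.0605
```

View pics/s13.png

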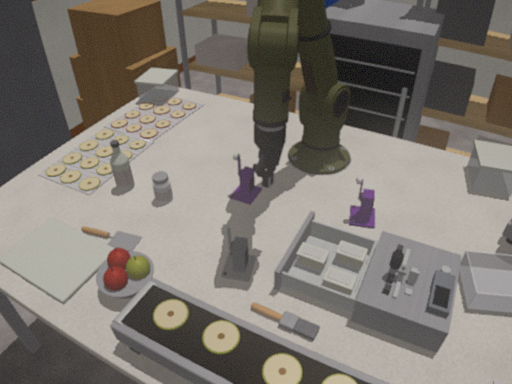

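play_rows([
  [[-1, -0.008, 0.02, -0.06, 0], [-1, -0.008, 0.02, -0.12, 0], [-1, -0.008, 0.02, -0.18, 0], [-1, -0.008, 0.02, -0.196, 0], [-1, -0.008, 0.02, -0.196, 0]],
])

```text
time_s: 28.8
eef_pos: [0.5171, 0.0487, 0.0461]
tcp_rot: [0.002, 0.709, -0.705, 0.018]
ft_force: [0.4, -0.0, 0.9]
opening: 0.0
```

play_rows([
  [[-1, 0, 0.025, 0, 0], [-1, 0, 0.04, 0, 0], [-1, 0, 0.05, 0, 0], [-1, 0, 0.06, 0, 0], [-1, 0, 0.07, 0, 0]],
])

```text
time_s: 29.42
eef_pos: [0.5172, 0.1181, 0.0464]
tcp_rot: [0.003, 0.708, -0.706, 0.018]
ft_force: [-0.5, -1.8, 2.3]
opening: -0.0002
```

play_rows([
  [[-1, 0, 0.02, 0, 0], [-1, -0.001, 0.04, 0, 0], [-1, -0.001, 0.06, 0, 0], [-1, -0.001, 0.08, 0, 0], [-1, -0.002, 0.1, 0, 0]],
])

```text
time_s: 30.05
eef_pos: [0.5153, 0.2192, 0.0463]
tcp_rot: [0.003, 0.708, -0.706, 0.018]
ft_force: [2.6, -3.4, -0.3]
opening: -0.0004
```

play_rows([
  [[-1, 0, 0.015, 0, 0], [-1, 0, 0.03, 0, 0], [-1, -0.001, 0.045, 0, 0], [-1, -0.001, 0.055, 0, 0], [-1, -0.001, 0.065, 0, 0]],
])

```text
time_s: 30.68
eef_pos: [0.5141, 0.2846, 0.0463]
tcp_rot: [0.003, 0.708, -0.706, 0.018]
ft_force: [-0.9, -3.0, 1.2]
opening: -0.0
```

play_rows([
  [[-1, 0, 0.005, 0, 0], [-1, 0, 0.01, 0, 0], [-1, 0, 0.013, 0, 0], [-1, 0, 0.016, 0, 0], [-1, 0, 0.016, 0, 0]],
])

```text
time_s: 31.3
eef_pos: [0.5142, 0.3011, 0.0463]
tcp_rot: [0.003, 0.708, -0.706, 0.018]
ft_force: [0.0, 0.0, 0.5]
opening: 0.0003
```

play_rows([
  [[-1, 0, 0.002, 0, 0], [-1, 0, 0.004, 0, 0]],
])

```text
time_s: 31.55
eef_pos: [0.5142, 0.305, 0.0463]
tcp_rot: [0.003, 0.708, -0.706, 0.018]
ft_force: [-0.4, -1.7, 0.3]
opening: 0.0003
```

play_rows([
  [[-1, 0, 0.002, 0, 0], [-1, 0, 0.004, 0, 0]],
])

```text
time_s: 31.8
eef_pos: [0.5142, 0.309, 0.0463]
tcp_rot: [0.003, 0.708, -0.706, 0.018]
ft_force: [-1.9, -1.5, 1.8]
opening: -0.0001
```

```bash
cat > dr.py <<'E'
from h import *
import sys
s=ctrl.sense(); print(s["eef_pos"],s["ft_force"])
im,d=ctrl.grab_frame("scene"); cv2.imwrite(f"pics/{sys.argv[1]}.png",cv2.resize(im[200:350,280:480],(800,600),interpolation=3))
P=cloud("scene",d); x,y,z=P[...,0],P[...,1],P[...,2]
for x0 in (.42,.46,.58,.62):
  k=(abs(x-x0)<.012)&(y>.1)&(y<.36)&(z>.03)&(z<.1); q=P[k]; q=q[np.argsort(q[:,1])]
  print(x0,[(round(float(a[1]),3),round(float(a[2]),3)) for a in q[::max(1,len(q)//14)]])
E
python3 dr.py s14
```

```text
[0.51415781 0.30904851 0.04630814] [-1.89577139 -1.52891082  1.77634474]
0.42 [(0.342, 0.088), (0.343, 0.088), (0.344, 0.088), (0.345, 0.088), (0.346, 0.09), (0.347, 0.09), (0.348, 0.088), (0.349, 0.087), (0.35, 0.088), (0.352, 0.092), (0.352, 0.088), (0.353, 0.09), (0.354, 0.089), (0.355, 0.091), (0.356, 0.092), (0.357, 0.09), (0.357, 0.091), (0.358, 0.089), (0.359, 0.091), (0.36, 0.091)]
0.46 [(0.325, 0.084), (0.327, 0.083), (0.329, 0.085), (0.332, 0.09), (0.334, 0.088), (0.337, 0.09), (0.339, 0.092), (0.341, 0.088), (0.344, 0.09), (0.346, 0.09), (0.349, 0.089), (0.351, 0.087), (0.354, 0.09), (0.357, 0.089), (0.359, 0.09)]
0.58 [(0.32, 0.075), (0.324, 0.084), (0.326, 0.081), (0.329, 0.082), (0.331, 0.083), (0.334, 0.088), (0.337, 0.086), (0.34, 0.09), (0.342, 0.087), (0.344, 0.089), (0.346, 0.088), (0.348, 0.088), (0.352, 0.088), (0.355, 0.087), (0.357, 0.088)]
0.62 [(0.322, 0.083), (0.325, 0.083), (0.328, 0.083), (0.331, 0.082), (0.335, 0.087), (0.337, 0.09), (0.34, 0.088), (0.342, 0.089), (0.345, 0.088), (0.348, 0.091), (0.35, 0.089), (0.353, 0.091), (0.355, 0.091), (0.358, 0.089)]
```

View pics/s14.png

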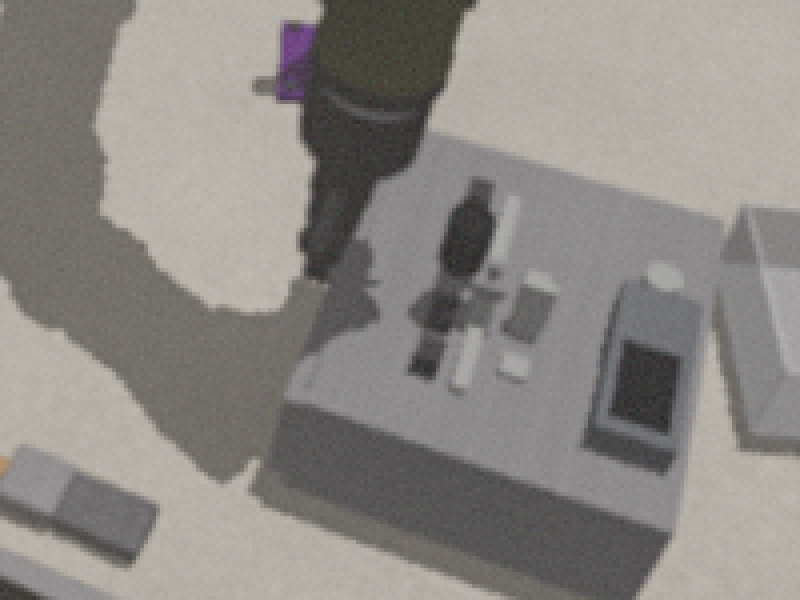

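play_rows([
  [[-1, 0, 0.002, 0, 0], [-1, 0, 0.004, 0, 0], [-1, 0, 0.004, 0, 0]],
])

```text
time_s: 32.22
eef_pos: [0.5142, 0.3139, 0.0463]
tcp_rot: [0.002, 0.708, -0.706, 0.018]
ft_force: [-0.5, -1.9, -0.4]
opening: 0.0001
```

play_rows([
  [[-1, 0, 0.002, 0, 0], [-1, 0, 0.003, 0, 0]],
])

```text
time_s: 32.48
eef_pos: [0.5142, 0.3139, 0.0462]
tcp_rot: [0.004, 0.708, -0.706, 0.019]
ft_force: [-1.6, -10.6, 5.8]
opening: 0.0002
```

play_rows([
  [[-1, 0, 0.003, 0, 0], [-1, 0, 0.004, 0, 0]],
])

```text
time_s: 32.72
eef_pos: [0.5141, 0.3137, 0.0463]
tcp_rot: [-0.007, -0.707, 0.707, -0.021]
ft_force: [-2.5, -12.7, 9.4]
opening: 0.0004
```

play_rows([
  [[-1, 0, -0.03, 0, 0], [-1, 0, -0.09, 0.02, 0], [-1, -0.02, -0.13, 0.08, 0], [-1, -0.02, -0.17, 0.14, 0], [-1, -0.02, -0.22, 0.2, 0]],
])

```text
time_s: 33.35
eef_pos: [0.4946, 0.1169, 0.2189]
tcp_rot: [0.006, 0.707, -0.707, 0.021]
ft_force: [2.2, -0.3, 0.1]
opening: -0.0
```

play_rows([
  [[-1, -0.03, -0.06, 0.05, -0.18], [-1, -0.05, -0.11, 0.08, -0.36], [-1, -0.05, -0.11, 0.08, -0.54], [-1, -0.05, -0.11, 0.08, -0.72], [-1, -0.05, -0.11, 0.08, -0.9]],
])

```text
time_s: 33.98
eef_pos: [0.4451, 0.0069, 0.2997]
tcp_rot: [-0.014, -0.326, 0.945, -0.017]
ft_force: [0.1, 0.0, -0.9]
opening: -0.0003
```

```bash
python3 dr.py s15
python3 - <<'E'
from h import *
s=ctrl.sense(); im,d=ctrl.grab_frame("wrist"); cv2.imwrite("pics/w15.png",im)
print(s["time_s"],s["eef_pos"],s["tcp_rot"],s["opening"])
P=cloud("wrist",d,s); x,y,z=P[...,0],P[...,1],P[...,2]
b=(x>.54)&(x<.71)&(abs(y)<.1)
for lo,hi in [(.004,.015),(.09,.106),(.14,.17)]:
  m=b&(z>lo)&(z<hi); k,l,st,ce=cv2.connectedComponentsWithStats(m.astype(np.uint8))
  for i in range(1,k):
    if st[i][4]>40: q=P[l==i]; print(lo,st[i],cv2.minAreaRect(np.float32(q[:,:2])),np.median(q[:,2]))
E
```

```text
[0.44513384 0.00693581 0.29971393] [ 0.07728467  0.02154869 -0.88825491]
0.42 [(0.323, 0.081), (0.326, 0.081), (0.328, 0.082), (0.331, 0.087), (0.333, 0.087), (0.336, 0.09), (0.338, 0.091), (0.34, 0.087), (0.343, 0.09), (0.345, 0.088), (0.348, 0.087), (0.35, 0.09), (0.352, 0.091), (0.354, 0.089), (0.357, 0.09), (0.359, 0.09)]
0.46 [(0.323, 0.075), (0.326, 0.083), (0.328, 0.084), (0.331, 0.091), (0.334, 0.089), (0.336, 0.086), (0.338, 0.09), (0.341, 0.088), (0.344, 0.088), (0.346, 0.09), (0.349, 0.089), (0.351, 0.089), (0.353, 0.09), (0.356, 0.088), (0.359, 0.09)]
0.58 [(0.326, 0.082), (0.329, 0.082), (0.331, 0.083), (0.333, 0.082), (0.335, 0.087), (0.337, 0.087), (0.339, 0.087), (0.342, 0.089), (0.344, 0.088), (0.346, 0.087), (0.348, 0.088), (0.35, 0.087), (0.353, 0.089), (0.355, 0.085), (0.358, 0.092)]
0.62 [(0.327, 0.079), (0.329, 0.083), (0.332, 0.08), (0.335, 0.089), (0.337, 0.087), (0.339, 0.089), (0.341, 0.089), (0.343, 0.091), (0.345, 0.09), (0.347, 0.089), (0.349, 0.089), (0.352, 0.093), (0.354, 0.091), (0.356, 0.091), (0.358, 0.089), (0.36, 0.088)]
34.025 [0.44520907 0.00704418 0.29949338] [-0.01387835 -0.32253347  0.9463074  -0.01678872] -0.00028386506045626386
0.004 [ 142  214   73   73 2036] ((0.6211206316947937, -0.0009653791785240173), (0.09083526581525803, 0.08065326511859894), 16.0781192779541) 0.00835573383841759
0.09 [140 263  44  36 957] ((0.6146251559257507, -0.00329417921602726), (0.03591911494731903, 0.05433185398578644), 57.341346740722656) 0.09997681063426167
0.14 [107 285  26  26 442] ((0.627315104007721, -0.029323142021894455), (0.021480245515704155, 0.02194451168179512), 9.34804630279541) 0.1521278040921905
```

View pics/w15.png

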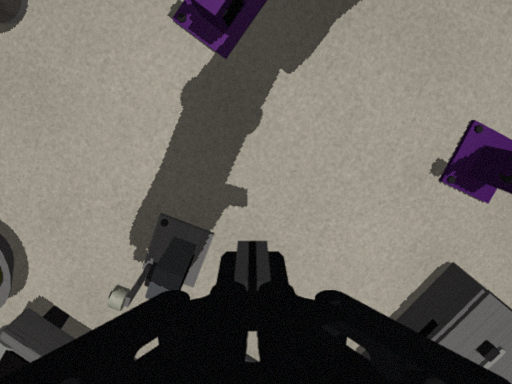

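View pics/s15.png

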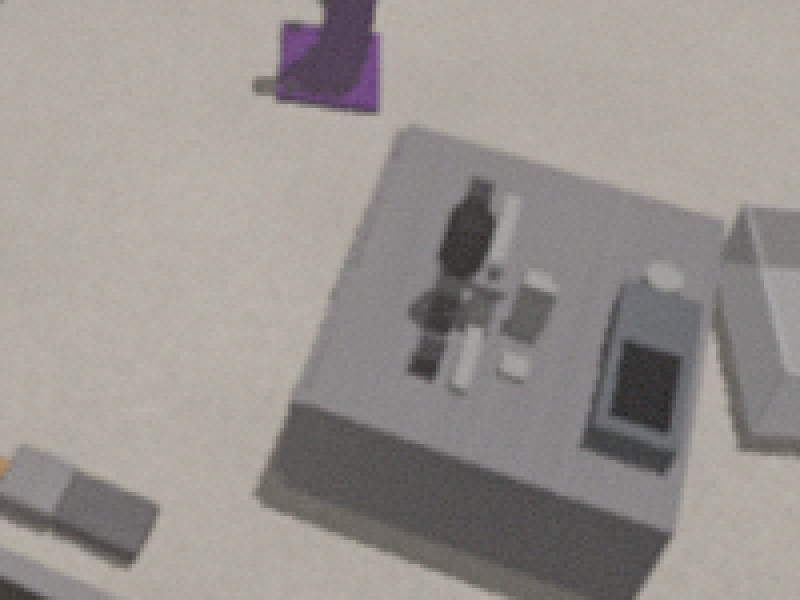

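play_rows([
  [[-1, 0.05, -0.02, -0.03, -0.18], [-1, 0.1, -0.04, -0.06, -0.375], [-1, 0.14, -0.049, -0.1, -0.375], [-1, 0.14, -0.049, -0.13, -0.375], [-1, 0.14, -0.049, -0.13, -0.375]],
])

```text
time_s: 34.7
eef_pos: [0.5839, -0.0415, 0.1669]
tcp_rot: [-0.019, -0.149, 0.989, -0.013]
ft_force: [0.5, 0.7, 0.1]
opening: -0.0002
```

```bash
cat > sw.py <<'E'
from h import *
import sys
s=ctrl.sense(); im,d=ctrl.grab_frame("wrist"); cv2.imwrite(f"pics/{sys.argv[1]}.png",im)
R=rotm(s); print(s["time_s"],s["eef_pos"],"toolx",R[:,0],"z",R[:,2])
im2,d2=ctrl.grab_frame("scene"); cv2.imwrite(f"pics/{sys.argv[1]}s.png",cv2.resize(im2[170:290,170:290],(600,600),interpolation=3))
for n,dd in (("wrist",d),("scene",d2)):
  P=cloud(n,dd,s); x,y,z=P[...,0],P[...,1],P[...,2]
  m=(x>.6)&(x<.69)&(y>-.06)&(y<.0)&(z>.125)&(z<.165)
  q=P[m]
  if len(q): print(n,len(q),q.mean(0),q.min(0),q.max(0))
  u=np.array([np.cos(.281),np.sin(.281)])
  if len(q): print(" along push rel tcp", np.percentile((q[:,:2]-s["eef_pos"][:2])@u,[2,50,98]), "across",np.percentile((q[:,:2]-s["eef_pos"][:2])@np.array([-u[1],u[0]]),[2,50,98]))
E
python3 sw.py w16
```

```text
34.7 [ 0.58394734 -0.04145486  0.16690426] toolx [-0.95497337 -0.2936926   0.04207763] z [-0.03425212 -0.03174021 -0.99890908]
wrist 70 [ 0.63340745 -0.02650231  0.1556691 ] [ 0.62925304 -0.02917466  0.15082315] [ 0.6400018  -0.02298294  0.15794819]
 along push rel tcp [0.04772675 0.05125504 0.05732378] across [-0.00156669  0.00065055  0.00288613]
scene 84 [ 0.63374226 -0.02534078  0.14824169] [ 0.62216483 -0.03801452  0.12529515] [ 0.64265045 -0.01720906  0.16021678]
 along push rel tcp [0.04255041 0.05329077 0.05970829] across [-0.00869221  0.00266648  0.00958591]
```

View pics/w16s.png

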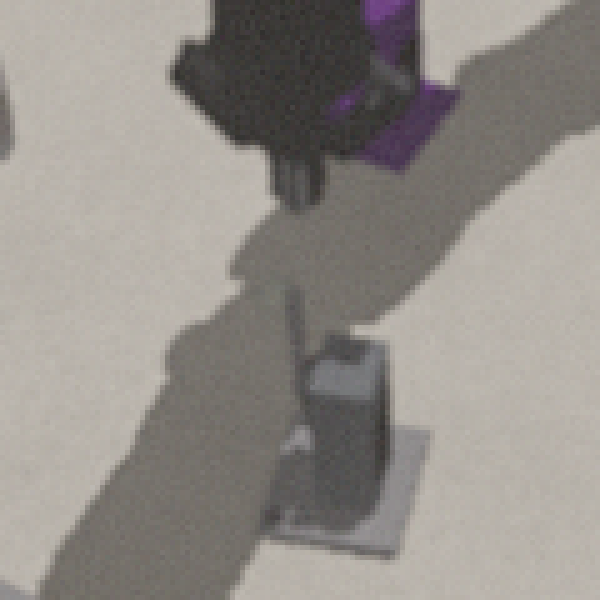

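View pics/w16.png

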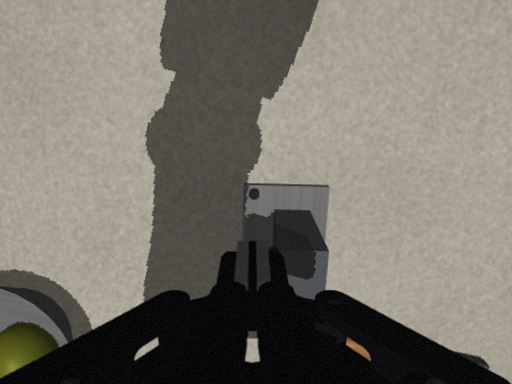

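play_rows([
  [[-1, 0, 0, -0.03, 0], [-1, 0, 0, -0.044, 0], [-1, 0.0096, 0.0028, -0.044, 0], [-1, 0.0144, 0.0042, -0.044, 0], [-1, 0.0144, 0.0042, -0.044, 0]],
])

```text
time_s: 35.42
eef_pos: [0.601, -0.0368, 0.1271]
tcp_rot: [-0.016, -0.148, 0.989, -0.014]
ft_force: [0.5, 0.6, -0.4]
opening: 0.0002
```

play_rows([
  [[-1, 0.0048, 0.0014, 0, 0], [-1, 0.0096, 0.0028, 0, 0], [-1, 0.0096, 0.0028, 0, 0]],
])

```text
time_s: 35.8
eef_pos: [0.6104, -0.0342, 0.1271]
tcp_rot: [-0.016, -0.148, 0.989, -0.014]
ft_force: [-3.0, -1.0, 2.2]
opening: -0.0001
```

play_rows([
  [[-1, 0.0058, 0.0017, 0, 0], [-1, 0.0115, 0.0033, 0, 0], [-1, 0.0173, 0.005, 0, 0], [-1, 0.0231, 0.0066, 0, 0], [-1, 0.0231, 0.0066, 0, 0]],
])

```text
time_s: 36.42
eef_pos: [0.6327, -0.0278, 0.1259]
tcp_rot: [-0.017, -0.148, 0.989, -0.014]
ft_force: [-5.8, -2.2, -3.4]
opening: -0.0001
```

```bash
python3 sw.py w17; python3 -c "
from h import *;print(ctrl.sense()['ft_force'])"
```

```text
36.425 [ 0.63272818 -0.02782198  0.12592017] toolx [-0.95543999 -0.29263671  0.03870635] z [-0.0304576  -0.03269338 -0.99900124]
wrist 2867 [ 0.626728   -0.0291454   0.15056186] [ 0.6197061  -0.04245305  0.13009798] [ 0.66358716 -0.01603912  0.16499807]
 along push rel tcp [-0.0114368  -0.00770009  0.02570536] across [-0.01234122  0.00059373  0.01297852]
scene 148 [ 0.64940726 -0.02089398  0.14770529] [ 0.62241787 -0.03925243  0.12654606] [ 0.66995302 -0.01125434  0.16478751]
 along push rel tcp [-0.0023315   0.01504699  0.03540873] across [-0.01279985  0.00302647  0.01353029]
[-5.65959275 -2.03639948 -1.77439675]
```

View pics/w17s.png

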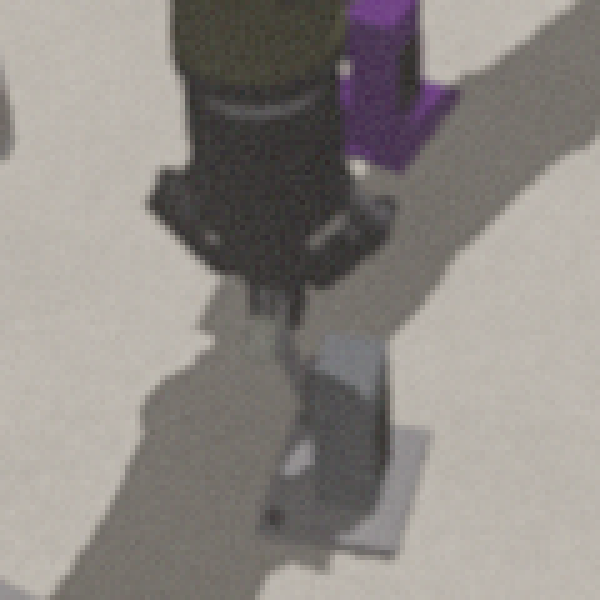

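play_rows([
  [[-1, 0.0029, 0.0008, 0, 0], [-1, 0.0058, 0.0017, 0, 0], [-1, 0.0077, 0.0022, 0, 0], [-1, 0.0077, 0.0022, 0, 0]],
])

```text
time_s: 37.02
eef_pos: [0.6381, -0.0262, 0.1244]
tcp_rot: [-0.02, -0.148, 0.989, -0.014]
ft_force: [-7.2, -2.6, -3.4]
opening: 0.0001
```

play_rows([
  [[-1, 0.0019, 0.0006, 0, 0], [-1, 0.0038, 0.0011, 0, 0], [-1, 0.0038, 0.0011, 0, 0]],
])

```text
time_s: 37.4
eef_pos: [0.6403, -0.0255, 0.1234]
tcp_rot: [-0.022, -0.148, 0.989, -0.014]
ft_force: [-8.1, -2.9, -0.6]
opening: 0.0001
```

```bash
python3 sw.py w18; python3 -c "
from h import *;print(ctrl.sense()['ft_force'])"
```

```text
37.4 [ 0.6403258  -0.02554667  0.12336984] toolx [-0.95519754 -0.29199837  0.04831781] z [-0.04010679 -0.03404472 -0.99861524]
wrist 3002 [ 0.63428772 -0.02683113  0.14885035] [ 0.62643232 -0.04160843  0.12725859] [ 0.67235685 -0.01027889  0.16498193]
 along push rel tcp [-0.01130313 -0.00778     0.02638406] across [-0.01234385  0.00060436  0.01301181]
scene 158 [ 0.65668105 -0.01910049  0.14492775] [ 0.63379079 -0.03686967  0.12549024] [ 0.67645759 -0.00936178  0.16370533]
 along push rel tcp [-0.00139527  0.0127792   0.03526218] across [-0.01294678  0.00224522  0.01339666]
[-8.06441245 -2.82026037 -1.02724573]
```

View pics/w18s.png

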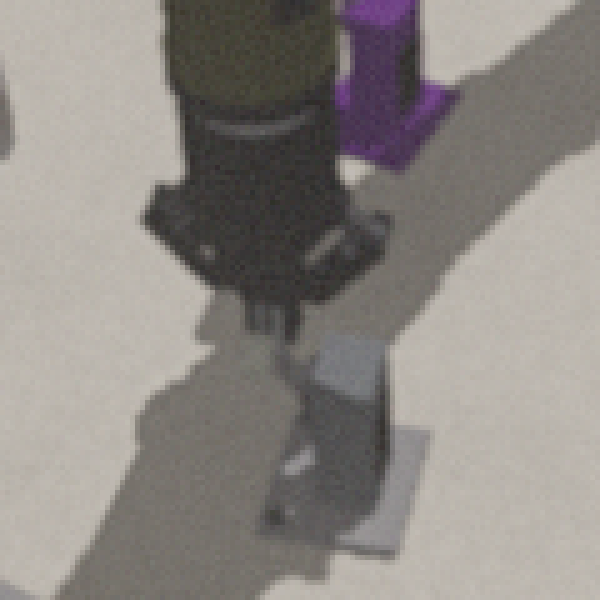

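View pics/w18.png

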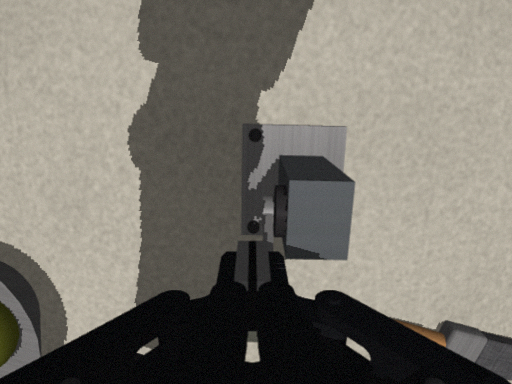

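play_rows([
  [[-1, 0.0029, 0.0008, 0, 0], [-1, 0.0058, 0.0016, 0, 0], [-1, 0.0058, 0.0016, 0, 0]],
])

```text
time_s: 37.88
eef_pos: [0.6442, -0.0245, 0.1223]
tcp_rot: [-0.025, -0.148, 0.989, -0.014]
ft_force: [-7.5, -1.9, -0.6]
opening: -0.0001
```

```bash
python3 sw.py w19
```

```text
37.875 [ 0.64415938 -0.0245066   0.12231625] toolx [-0.95502849 -0.2916951   0.05324045] z [-0.04500501 -0.03487552 -0.99837781]
wrist 3069 [ 0.63794332 -0.02582828  0.14833676] [ 0.63033999 -0.04452665  0.12631712] [ 0.67407081 -0.00494733  0.16499329]
 along push rel tcp [-0.01130424 -0.00802084  0.02525003] across [-0.01248452  0.00057339  0.01332454]
scene 161 [ 0.66056406 -0.01806119  0.14340038] [ 0.63573812 -0.03590813  0.12618233] [ 0.68041299 -0.00749056  0.16395145]
 along push rel tcp [-0.00271894  0.01302092  0.0351485 ] across [-0.0118113   0.00175854  0.01391722]
```

play_rows([
  [[-1, 0.0035, 0.001, 0, 0], [-1, 0.0045, 0.0013, 0, 0], [-1, 0.0045, 0.0013, 0, 0]],
])

```text
time_s: 38.35
eef_pos: [0.6464, -0.0239, 0.1213]
tcp_rot: [-0.027, -0.148, 0.989, -0.014]
ft_force: [-9.2, -3.3, -0.0]
opening: 0.0002
```

play_rows([
  [[-1, -0.0144, -0.0042, 0, 0], [-1, -0.0288, -0.0083, 0, 0], [-1, -0.0432, -0.0125, 0, 0], [-1, -0.0672, -0.0194, 0, 0], [-1, -0.0865, -0.025, 0.03, 0]],
])

```text
time_s: 38.98
eef_pos: [0.5594, -0.0484, 0.1502]
tcp_rot: [-0.028, -0.148, 0.988, -0.013]
ft_force: [0.0, -0.3, 1.1]
opening: 0.0002
```

play_rows([
  [[-1, -0.03, 0.0, 0.06, 0], [-1, -0.06, 0.0, 0.12, 0], [-1, -0.1, 0.0, 0.16, 0], [-1, -0.1, 0.0, 0.16, 0]],
])

```text
time_s: 39.48
eef_pos: [0.4601, -0.0478, 0.3146]
tcp_rot: [-0.023, -0.148, 0.989, -0.014]
ft_force: [0.7, 0.8, -0.4]
opening: -0.0
```

```bash
python3 sw.py w20
python3 - <<'E'
from h import *
for n in ("scene","top"):
  im,d=ctrl.grab_frame(n); cv2.imwrite(f"pics/f_{n}.png",im)
  for t in ("jar","spray"):
    for r in ctrl.search_frame(n,t)[:1]: print(n,t,r)
E
```

```text
39.475 [ 0.46010069 -0.04782678  0.31456867] toolx [-0.9549079  -0.29256829  0.05054406] z [-0.04194199 -0.03560459 -0.99848544]
scene 84 [ 0.63367284 -0.02538918  0.14815858] [ 0.62003304 -0.03835415  0.1256683 ] [ 0.64427372 -0.01724435  0.16054588]
 along push rel tcp [0.16271845 0.17422661 0.18124846] across [-0.03697833 -0.02556077 -0.0185424 ]
scene jar {'location': [0.4955, -0.3581, 0.0634], 'confidence': 0.6}
scene spray {'location': [0.4995, -0.5244, 0.0939], 'confidence': 0.56}
top jar {'location': [0.4725, -0.3715, 0.1005], 'confidence': 0.6}
top spray {'location': [0.4759, -0.5321, 0.1233], 'confidence': 0.56}
```

View pics/f_scene.png

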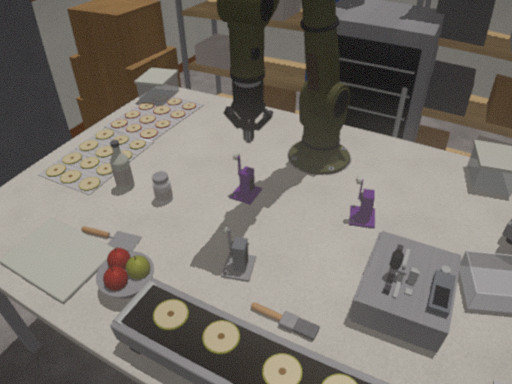

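View pics/w20s.png

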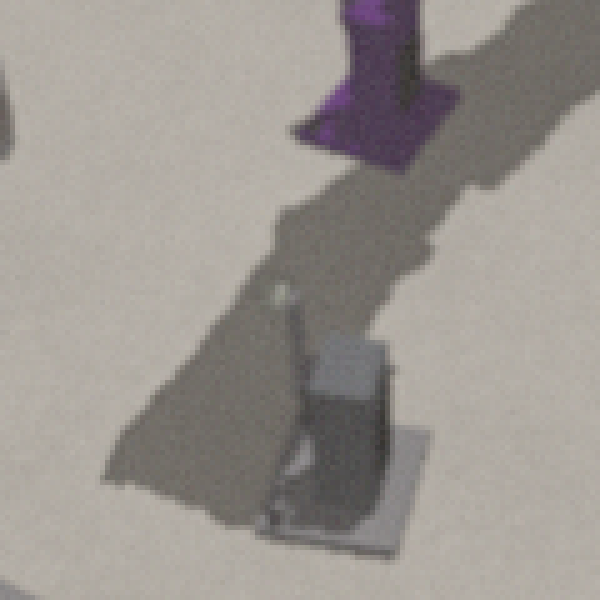

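```bash
python3 -c "
from rig import ctrl
print(ctrl.sense()['ft_force']); print(ctrl.close_job())"
```

```text
[ 0.75409968 -0.45212623  0.047619  ]
the job is handed in; nothing more can be done
None
```

I did every step in the order asked and handed the job in at about 39.5 s; it reports no verdict. I had no direct reading of the switch click, only force and picture evidence.

- **Setting knob:** I lifted it out and lowered it into the 0.072 notch opposite the fin. Its top is back at its starting height of 0.165 m, and its x differs from the fin's by less than 1 mm.
- **Tubs:** I found three, with no sign of a fourth. They lay flat, lid up and side by side in the drawer, with all lid tops about 60 mm above the table. I have not seen them since the drawer shut.
- **Drawer:** I pushed it until it hit a hard stop, where the force rose to about 13 N without further movement. The pictures show it closed.
- **Limit switch:** I used the grey one, not the purple look-alikes, and only after the drawer was shut.
    - **Push:** I took the roller at least 39 mm over, about 0.7 rad against the 0.55 rad click, with about 8 to 10 N. That is more than the 5 to 6 N quoted for the click.
    - **Spring-back:** The lever is upright again at its starting position.
- **Jar and bottle:** Both were measured within a few millimetres of where they started, which is the accuracy of that measurement.

The arm ended clear of everything, and no check failed.

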